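# Crack open a sealed dry box in the corner stop

### The arm

A 6-joint arm with a two-finger parallel gripper is mounted at the origin on a cart in front of the work surface, level with it; the furniture and walls round the work are solid. World frame = base frame: x ahead of the robot, y to its left, z up, the work surface at z = 0. Lengths are in m, angles in rad, forces in N, time in s.
With the tool pointing down it reaches from about 0.375 to 0.9 m from the base axis. Payload 3.1 kg.
Tool frame: the origin (TCP) lies at the very end of the fingers, on their centre line; the grasp point (between the pads) lies 19 mm behind it (robot.tcp_to_grasp is the distance from the TCP to the grasp point, in m); z points along the fingers, y is the direction in which the jaws open and shut (so a half turn about z gives the same grasp; the last joint's range is limited). The gripper opens to 85 mm and grips with 20 to 120 N. Pads are 22 mm wide; open, the fingers measure 114 mm over their backs; the gripper's body (76 mm by 85 mm) begins 54 mm behind the grasp point. The pads swing forward as they close: fully open they stand 13 mm farther back than shut.
Start: joints at [-1.367, 0.527, 1.433, -0, 1.181, -0.178], TCP at [0.233, -0.58, 0.204] pointing down, gripper open.
Joint ranges: [-3.08, 3.08], [-0.75, 2.2], [0.22, 2.44], [-1.43, 4.57], [0, 2.65], [-2.85, 2.85]. Speed limits (rad/s): [2.79, 2.79, 3.14, 3.14, 3.14, 3.14].

### API

Orientations are given as a rotation vector (axis times angle).
In Python, from plant import robot gives the robot as it stands. The module is installed in compiled form; this text tells all that it offers.
- The arm moves only by the tool servo_tool, never from a script. Its argument "plan" is one flat list of numbers, 7 for each row, row after row: the shift along the tool's x, y, z in m, then the turn, a rotation vector about the tool's x, y, z in rad, then the opening, from 0 (shut) to 1 (fully open). In form: [dx, dy, dz, rx, ry, rz, jaw, dx, dy, dz, rx, ry, rz, jaw, ...]. A call has 1 to 20 rows; each row shifts and turns the commanded pose from where the row before left it, along the tool's axes as they then stand; what a row does not reach is not made up. A row lasts 1/10 s, in which the tool goes at most 50 mm and 8.59 degrees, less where a joint would pass 70% of its speed; a pose out of reach is approached as far as the arm can. A call is refused whole if a number of a shift passes 0.05 or a number of a turn 0.15, either way. A call with a gripper value outside its range is refused whole. The fingers move at their own pace and stop on an object; the grip force is fixed at half the most. Time passes only in rows, so rows that do not move let the fingers close. It gives the time, the measured TCP pose, the force and the opening at its end, in the units of the state.
- robot.sense(): the state, without advancing time (a new reading comes with each control period).
- robot.camera(name): name is "side" or "top" or "wrist"; returns (picture, depth): 384x512x3 uint8, red, green, blue; 384x512 float32, m along the optical axis (not along the pixel's ray), 0 where there is no reading.
- robot.camera_info(name): a dict with "camera_matrix" (3x3 intrinsics, pixels), "rvec" (rotation vector, rad) and "tvec" (3), from world to camera coordinates, as OpenCV has them. Camera axes: x right, y down, z forward; pixel columns grow to the right and rows downward; lengths in m; the calibration is good to about 2 mm. A picture is of the moment at which its call begins: read the wrist's pose just before it. camera_info takes no time and is no camera call; for the wrist camera it gives the pose at the moment of the call.
- robot.hand_in(): hands the job in, once; it reports no verdict.
The state is a dict: "t": time; "q": joint angles; "qvel": joint speeds; "joint_efforts": joint torques, N m; "tool_pos": TCP position; "eef_rot": TCP orientation; "wrist_force": force on the tool from outside, world axes, zero at the start; "torque": the same for the moment, N m; "opening": finger opening in m.
Only numpy, scipy, OpenCV 4.12 (cv2) and the standard library are available. Lean on these libraries where they do the work, as an engineer would, in place of code of your own. Each camera call takes 0.05 s, during which the arm holds its last target. There are 200 camera calls.

### The job

Push the sealed dry-storage box along the bench until its foot is square and fully home in the corner stop, against both rails and under their hold-down lips. Then take the bar on its clear lid, pull the lid up past its sticky seal without letting it fly open, and hold it slightly open, with a gap of about 25 mm at the lid's free edge. Finish while still holding the lid there by the bar, the box still flush in the corner, without lifting or tipping the box on the way, and leave the other things on the bench where they are.

Things in the scene. Friction and masses are not known exactly. Their poses are not given: they have to be found in the camera images.
- corner_stop: Aluminium L-shaped corner stop fixed to the bench. Origin: inner corner, on the bench; x roughly away from the robot, y left. Back rail (inner face x = 0) runs 160 mm along -y, left rail (inner face y = 0) 160 mm along -x; both 18 mm wide, 19 mm high.
- stop_corner (a point): Inner corner of the stop, on the bench. Dark lips along both rails, 14 to 19 mm above the bench, overhang the inside by 8 mm: the box's 12 mm foot slides under them and then cannot lift.
- dry_box: White loose box, about 0.6 kg in all (+-15 %), grey foot 140 (x) x 130 (y) x 12 mm high, projecting 12 mm beyond the white tub (116 x 106, 60 high). Origin: centre of the foot's underside; x points from hinge side to the lid's free edge (away from the robot), y left. Home, the foot's +x side is on the back rail, +y side on the left rail. Push the foot 4 to 10 mm above the bench: it slides without tipping.
- box_corner (a point): Far left lower corner of the box's foot, (70, 65, 0) mm from the box's origin; meets stop_corner when the box is home. Away from the lips, the pull that breaks the seal lifts the box itself.
- lid_hinge (a point): Middle of the lid's hinge line, (-62, 0, 63) mm from the box's origin; the hinge runs along the box's y, on the side facing the robot. Opposite, outside the far wall, a steel bracket 42 mm wide with the seal's bead juts out to x = 87 mm, 52 to 68 mm above the bench, clear of the stop.
- lid (a joint): Angle of the clear lid, rad: 0 shut, growing as the free edge (124 mm from the hinge) rises; 0.2 is a gap of 25 mm. The seal (a sprung bead at the free edge) holds until about 14 N up at the bar (10 to 18), near 0.015 rad, then eases to half, and at 0.08 rad the lid is suddenly clear: only its weight is left (about 1 N at the bar). Let go, it drops back onto the bead, at 0.07 rad.
- pull_bar: Black round bar on the lid, 10 mm thick, 76 mm long, parallel to the hinge (box's y), on two posts 64 mm apart (about 55 mm clear between). Origin: the bar's middle, 104 mm beyond the hinge line and 41 mm above it: 34 mm above the lid's top face, 104 mm above the bench when shut. It can turn between the fingers.
- nippers: Bystander: blue-handled nippers, 111 mm long, lying on the bench.
- marker: Bystander: blue and white marker pen, 130 mm long, lying on the bench.
- oil: Bystander: small amber bottle, 115 mm high, 35 mm wide, standing on the bench to the left of the stop.
- loose_board: Bystander: green circuit board, 48 x 62 mm, lying on the bench.

How it is judged:
By the outcome, as a careful person would: the job done as asked, in the order asked, and still so for the second after the job is handed in, while the arm keeps its last pose, push and grip.
It also fails if it takes over 72 s, if anything falls off the work surface, if the arm or the gripper's body presses on something with over 40 N, if the wrist force passes 120 N, or if a joint passes its speed limit or range.

## Working session

There is one attempt and no reset: what is moved stays moved. The work goes in short steps, Python scripts to look and compute and a tool call to move; the robot and the scene stay as the last step left them, time stands still between calls to the robot, and variables do not carry over. Pictures are saved under pics/ and viewed, about 8 in all and at most 12, crops included, and the job is handed in when it is done.

Besides the shell and the picture viewer there is one more tool, called after ">>>" by a JSON object that holds its "api" and its "payload". servo_tool: Moves the arm, as the interface text tells. Its arguments: {"type":"object","properties":{"plan":{"type":"array","items":{"type":"number"}}},"required":["plan"]}

```bash
mkdir -p pics; cat > h.py <<'E'
import numpy as np, cv2
from plant import robot
def save(cam,name):
    im,d=robot.camera(cam); cv2.imwrite(f'pics/{name}.png',im[:,:,::-1]); np.save(f'pics/{name}_d.npy',d)
    i=robot.camera_info(cam); np.savez(f'pics/{name}_i.npz',**{k:np.array(v) for k,v in i.items()})
    return im,d,i
def ray(i,u,v,z):
    K=np.array(i['camera_matrix']);R=cv2.Rodrigues(np.array(i['rvec'],float))[0];t=np.array(i['tvec'],float).ravel()
    c=-R.T@t; d=R.T@np.linalg.inv(K)@np.array([u,v,1.]); return c+d*(z-c[2])/d[2]
def pts(i,d):
    K=np.array(i['camera_matrix']);R=cv2.Rodrigues(np.array(i['rvec'],float))[0];t=np.array(i['tvec'],float).ravel()
    v,u=np.mgrid[:d.shape[0],:d.shape[1]]; p=np.stack([(u-K[0,2])/K[0,0]*d,(v-K[1,2])/K[1,1]*d,d],-1)
    return (p-t)@R
def proj(i,P):
    return cv2.projectPoints(np.array(P,float).reshape(-1,1,3),np.array(i['rvec'],float),np.array(i['tvec'],float),np.array(i['camera_matrix'],float),None)[0].reshape(-1,2)
def st():
    s=robot.sense()
    for k in ('t','q','tool_pos','eef_rot','wrist_force','torque','opening'): print(k,np.round(s[k],4))
E
python3 - <<'E'
from h import *
im1,_,i=save('top','top0'); im2,_,_=save('side','side0'); st()
for k in i: print(k,np.round(i[k],3))
E
```

```text
t 0.1
q [-1.3665  0.5284  1.4338  0.      1.1814 -0.1785]
tool_pos [ 0.2333 -0.5791  0.2027]
eef_rot [-3.0823 -0.5972  0.    ]
wrist_force [ 0.3525  0.0834 -0.0038]
torque [ 0.008   0.0352 -0.0369]
opening 0.0853
camera_matrix [[455.374   0.    255.133]
 [  0.    455.374 196.18 ]
 [  0.      0.      1.   ]]
rvec [ 2.111 -2.152  0.18 ]
tvec [0.206 0.58  1.092]
```

View pics/top0.png

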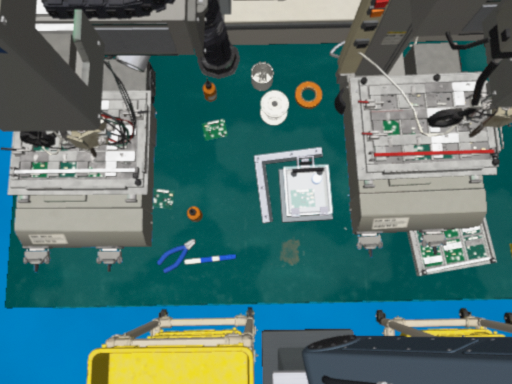

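View pics/side0.png

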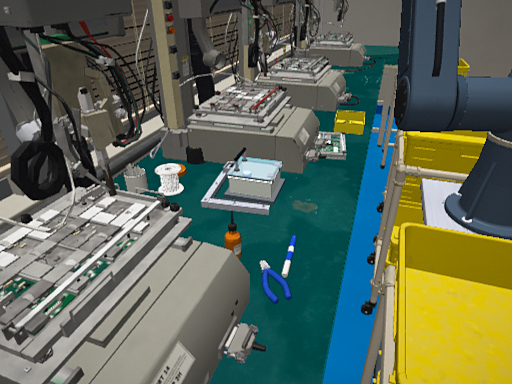

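The top view shows the stop's outer corner near (257,157), the box at about (306,190), its bar at (307,169), and a machine to the right from about u=345. The oil is at (193,213), the nippers and marker around (175–235,255). Next I'll enlarge the area.

```bash
python3 - <<'E'
import cv2,numpy as np
from h import ray,pts
im=cv2.imread('pics/top0.png'); i=dict(np.load('pics/top0_i.npz')); d=np.load('pics/top0_d.npy')
c=im[140:230,245:355]; cv2.imwrite('pics/crop0.png',cv2.resize(c,None,fx=6,fy=6,interpolation=cv2.INTER_CUBIC))
P=pts(i,d)
sub=P[150:225:3,250:350:4,2]
print(np.round(sub*1000).astype(int))
print(ray(i,307,190,0.0),ray(i,257,157,0.019))
E
```

```text
[[  -1   -2   -5   -3    0    1    2   -2    0   -2   -1   -1   -5   15
    21   21   20   19   -1    0   -5   -3   -2   -3    8]
 [   1   -1   -3    0   -3   -1    0   21   17   15   19   23   15   21
    15   20   15   15   20   -2   -2   -4    1   -1   -3]
 [  -4   -4   21   20   20   15   18   17   15   20   19   18   17   65
    64   66   17   18   18   -4   -3   -1   -3   -2   -2]
 [  -1   -1   16   23   21   17   16   17   16   20   21   18   64   59
    60   -3   -6    1   -2   -2   -4    1   -1   -3   -5]
 [  -1    2   16   17   18   16   17   17   -3   -2   -2    1   66   64
    62   64   -1    1    0   -2   -1   -3   -3   -3   -4]
 [   2   -1   20   15   -1    0   -4   -3   -2   -1   -5   -5   67   61
    58   -3   69   68   69   69   -2   -1    2    0   -2]
 [  -4   -3   19   18   -1    0    2   -2    2   69   72   67   69   65
    68  104  110  105  107   73   -1    1    0   -6   -5]
 [  -2   -2   20   18   14    0   -2    0   11   70   68  106  109  107
   104  102  108  101  105   67   -4   -1    0   -2    3]
 [   5    2   18   15   20    1    0   -4   13   70   67   8
[... 1520 characters left out ...]
1   19   17   -3   -3   12    8   74   71   65   68
    74   68   69   68   71   68   66   -3   -3   -2    0]
 [  -1   -1    1   19   19   17    0   -2   12   11   67   71   63   69
    65   69   70   68   65   69   71   -3   -3   -6    0]
 [   0   -5   -7   17   22   15   -5    3   10    8   31   63   68   13
     8   14   12   11   14    9   11   -2    0    0   -3]
 [  -2    0   -1   -4   19   14   -1    0    9    9   13   11   11   13
    10   12   11   12   11   15    9   -1    1   -1   -3]
 [  -2    0   -2    0   21   -2   -1   -2   -1    7   -3   -4    1   -2
    -2   -1   -1    0    0   -1   -3    4   -1   -1   -4]]
[0.60652813 0.05878778 0.        ] [0.69333275 0.18830903 0.019     ]
```

View pics/crop0.png

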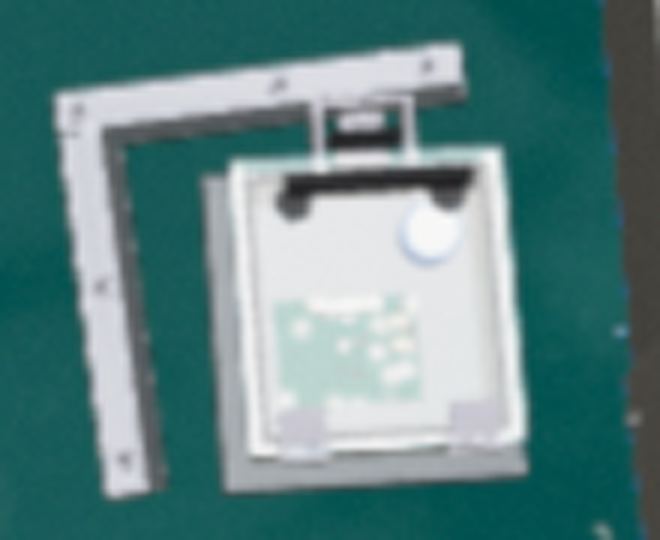

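The crop shows the rails' outer corner at (57,95). The left rail ends at (130,495) and the back rail at (460,60), so the stop is yawed about +7°. The box foot's near-left corner is at (228,490) and its left edge runs up to (208,175), about +3.5°. The bar spans (285–475,180). Now I'll fit the edges to subpixel.

```bash
cat > meas.py <<'E'
import cv2,numpy as np,sys
from h import ray
def edges(name):
    im=cv2.imread(f'pics/{name}.png'); i=dict(np.load(f'pics/{name}_i.npz'))
    S=cv2.cvtColor(im,cv2.COLOR_BGR2HSV)[:,:,1].astype(float); G=im.astype(float).min(2)
    return im,i,S
def cross(p,th):  # first index subpixel where p falls below th
    k=np.where((p[:-1]>=th)&(p[1:]<th))[0]
    return None if len(k)==0 else k[0]+(p[k[0]]-th)/(p[k[0]]-p[k[0]+1])
def crossb(p,th):  # scan from end
    c=cross(p[::-1],th); return None if c is None else len(p)-1-c
def fit(i,uv,z):
    P=np.array([ray(i,u,v,z)[:2] for u,v in uv]); vx=cv2.fitLine(P.astype(np.float32),cv2.DIST_HUBER,0,1e-4,1e-4).ravel()
    d=vx[:2]; d=d*np.sign(d[np.argmax(abs(d))]); n=np.array([-d[1],d[0]])
    r=(P-vx[2:])@n
    return vx[2:],d,r.std()
def inter(a,b):
    s=np.linalg.solve(np.c_[a[1],-b[1]],b[0]-a[0]); return a[0]+s[0]*a[1]
E
python3 - <<'E'
from meas import *
im,i,S=edges('top0'); th=130
print(S[185,245:320].astype(int))
L=[(245+cross(S[v,245:275],th),v) for v in range(168,218)]
B=[(u,140+cross(S[140:165,u],th)) for u in range(260,297)]
F=[(275+cross(S[v,272:290],th)-3,v) for v in range(174,216)]
N=[(u,210+crossb(S[210:232,u],th)) for u in range(286,328)]
for n,l,z in (('L',L,.019),('B',B,.019),('F',F,.012),('N',N,.012)):
    l=fit(i,l,z); globals()[n]=l
    print(n,l[0],np.degrees(np.arctan2(l[1][1],l[1][0])),l[2])
print('stop outer',inter(L,B),'foot near-left',inter(F,N))
a=np.arctan2(L[1][1],L[1][0]);
for A in (L[1],):
    x=A; y=np.array([-A[1],A[0]]); print('stop corner',inter(L,B)-.018*x-.018*y)
x=F[1]; y=np.array([-x[1],x[0]]); o=inter(F,N)
print('box origin',o+.07*x-.065*y,'box_corner',o+.14*x,'bar',o+.112*x-.065*y)
H=cv2.cvtColor(im,cv2.COLOR_BGR2HSV); 
m=((H[:,:,2]<70)).astype(np.uint8); m[:]*=1; k=m.copy()*0; k[166:175,290:326]=1
v,u=np.where(m*k); print('bar px',u.mean(),v.mean(),u.min(),u.max(),ray(i,u.mean(),v.mean(),.109), cv2.minAreaRect(np.c_[u,v].astype(np.float32)))
E
```

```text
[246 233 234 222 222 234 243 222 234 228 246 172  60  20  13  10  11  13
  12  13  15  21  44 118 178 187 191 190 187 186 185 188 181 165  65  18
  13  13  13   5   1   2   4   2   2   3   3   3   3   3   2   2   3   2
   3   3   3   2   3   3   3   2   3   4   4   4   3   3   4   4   4   3
   3   3   3]
L [0.5805775  0.18754059] 6.2530146 0.00022957283680134262
B [0.70775294 0.14109673] 96.20592 6.870888552915897e-05
F [0.5937596  0.13312727] 2.260769 0.00017129562792549558
N [0.5230939 0.0702299] 92.45244 0.0002210481322065292
stop outer [0.70126474 0.20076442] foot near-left [0.52052385 0.13023604]
stop corner [0.68533236 0.18091096]
box origin [0.59303343 0.06804798] box_corner [0.6604149  0.13575871] bar [0.63500077 0.06970478]
bar px 308.05263157894734 169.8421052631579 293 322 [0.63561749 0.06704897 0.109     ] ((307.4984130859375, 169.96006774902344), (3.0775389671325684, 29.136701583862305), 87.70938873291016)
```

The stop corner comes out at (0.685,0.181), yaw 6.2°, and the box origin at (0.593,0.068), yaw 2.3°. The independent bar estimate agrees to 3 mm. The box has to move about +34/+37 mm in the stop frame and turn +4°. Next is clearance to the machine on the right.

```bash
python3 - <<'E'
import numpy as np
from h import *
for n in ('top0','side0'):
    i=dict(np.load(f'pics/{n}_i.npz')); P=pts(i,np.load(f'pics/{n}_d.npy')).reshape(-1,3)
    print(n)
    for x in np.arange(.46,.76,.03):
        r=[]
        for y in np.arange(-.0,-.2,-.02):
            m=(abs(P[:,0]-x)<.015)&(abs(P[:,1]-y)<.01)
            r.append(int(1000*np.percentile(P[m,2],97)) if m.sum()>2 else -99)
        print(round(x,2),r)
i=robot.camera_info('wrist'); R=cv2.Rodrigues(np.array(i['rvec']))[0]; print('wristcam pos',-R.T@np.array(i['tvec']).ravel(),'axis',R[2])
print(cv2.Rodrigues(np.array(robot.sense()['eef_rot']))[0].round(3))
E
```

```text
top0
0.46 [2, 2, 2, 70, 73, 70, 66, 1, 1, 2]
0.49 [2, 2, 79, 94, 99, 100, 102, 100, 98, 91]
0.52 [12, 2, 38, 120, 121, 121, 120, 119, 119, 118]
0.55 [70, 2, 91, 122, 122, 121, 121, 121, 120, 120]
0.58 [71, 1, 113, 134, 134, 122, 133, 134, 132, 134]
0.61 [70, 1, 149, 173, 173, 179, 186, 186, 186, 179]
0.64 [10, 2, 149, 187, 189, 187, 188, 188, 188, 188]
0.67 [3, 2, 149, 174, 179, 179, 180, 634, 583, 473]
0.7 [1, 1, 151, 199, 191, 188, 633, 636, 587, 350]
0.73 [2, 2, 149, 173, 179, 179, 514, 639, 179, 178]
side0
0.46 [3, 3, 3, 71, 76, 72, 67, 4, 3, 3]
0.49 [3, 3, 88, 94, 101, 104, 103, 104, 101, 94]
0.52 [65, 3, 108, 121, 123, 123, 122, 122, 122, 121]
0.55 [72, 2, 115, 123, 123, 123, 123, 123, 123, 122]
0.58 [71, -99, 117, 133, 138, 124, 136, 137, 136, 137]
0.61 [72, -99, 151, 173, 175, 181, 189, 190, 190, 189]
0.64 [-99, -99, 151, 188, 191, 190, 190, 190, 191, 191]
0.67 [-99, -99, 151, 175, 180, 181, 182, 256, 346, 460]
0.7 [-99, -99, 151, 194, 194, 191, 181, 323, 346, 353]
0.73 [3, 3, 151, 175, 180, 181, 271, 271, 180, 181]
wristcam pos [ 0.29301453 -0.55608325  0.37487985] axis [-0.24085828 -0.09634537 -0.96576646]
[[ 0.928  0.374 -0.   ]
 [ 0.374 -0.928  0.002]
 [ 0.    -0.002 -1.   ]]
```

```bash
python3 - <<'E'
import numpy as np
from h import *
for n in ('top0','side0'):
    i=dict(np.load(f'pics/{n}_i.npz')); P=pts(i,np.load(f'pics/{n}_d.npy')).reshape(-1,3)
    print(n)
    for x in np.arange(.45,.67,.02):
        r=[]
        for z in (.02,.04,.06,.08,.1,.12,.14,.16):
            m=(abs(P[:,0]-x)<.01)&(abs(P[:,2]-z)<.01)&(P[:,1]<-.01)&(P[:,1]>-.12)
            r.append(int(1000*np.percentile(P[m,1],95)) if m.sum()>2 else 99)
        print(round(x,2),r)
E
```

```text
top0
0.45 [99, 99, -52, -67, 99, 99, 99, 99]
0.47 [99, 99, -55, -60, 99, 99, 99, 99]
0.49 [-51, -50, -49, -50, -65, 99, 99, 99]
0.51 [-50, -51, -50, -49, -51, -54, 99, 99]
0.53 [-48, -48, -49, -50, -50, -53, 99, 99]
0.55 [-45, -46, -48, -48, -49, -52, 99, 99]
0.57 [-46, -46, -47, -48, -49, -51, 99, 99]
0.59 [-44, -49, -49, -48, -49, -50, -59, 99]
0.61 [-48, -48, -48, -48, -48, -49, -45, -49]
0.63 [-48, -47, -47, -47, -47, -47, -41, -55]
0.65 [-47, -46, -47, -47, -47, 99, -41, -53]
0.67 [-46, -46, -46, -45, -46, -46, -40, -54]
side0
0.45 [99, 99, -52, -66, 99, 99, 99, 99]
0.47 [99, 99, -54, -65, 99, 99, 99, 99]
0.49 [-51, -51, -49, -48, -58, 99, 99, 99]
0.51 [-49, -48, -50, -49, -50, -52, 99, 99]
0.53 [-48, -48, -49, -49, -49, -50, 99, 99]
0.55 [-46, -47, -48, -47, -48, -49, 99, 99]
0.57 [99, -47, -47, -48, -47, -49, 99, 99]
0.59 [99, -49, -49, -48, -48, -48, -60, -49]
0.61 [99, -48, -47, -47, -47, -47, -42, -46]
0.63 [99, -47, -47, -46, -47, -47, -41, -42]
0.65 [99, -47, -47, -44, -45, -45, -42, -42]
0.67 [99, -46, -46, -45, -44, -45, -40, -42]
```

The machine's face is at y≈-0.048, so it is only about 50 mm from the foot's right side. Plan:
1. Push the near face with half-open jaws, squared and drifting +y.
2. Push the right side with jaws along box x, once there is room.

Helper for the moves:

```bash
cat >> h.py <<'E'
from scipy.spatial.transform import Rotation as Ro
def tgt(yaw,pitch=0,roll=0):
    "tool x at yaw (deg), z down; then pitch about tool y (tip forward +), roll about tool x"
    c,s=np.cos(np.radians(yaw)),np.sin(np.radians(yaw))
    return Ro.from_matrix(np.array([[c,s,0],[s,-c,0],[0,0,-1]]))*Ro.from_euler('YX',[pitch,roll],degrees=True)
def go(wps,p=None,R=None):
    "wps: list of (pos,Ro,nrows). prints per-row shift (tool) & turn; turn applied first in its rows"
    s=robot.sense(); p=np.array(s['tool_pos'] if p is None else p); R=Ro.from_rotvec(s['eef_rot']) if R is None else R
    for q,T,n in wps:
        w=(R.inv()*T).as_rotvec(); d=T.inv().apply(np.array(q)-p); 
        # exact twist per row: shift in frame of each row
        sh=[]; 
        for k in range(n):
            Rk=R*Ro.from_rotvec(w*k/n); sh.append(Rk.inv().apply((np.array(q)-p)/n))
        print('->',np.round(q,3),'n',n,'turn/row',(w/n).round(4),'shift first',sh[0].round(4),'last',sh[-1].round(4),'| if turned first, total',d.round(4))
        p=np.array(q);R=T
E
python3 - <<'E'
from h import *
T=tgt(14,15)
go([([.33,-.30,.25],T,10),([.45,.06,.12],T,14),([.46,.06,.03],T,4)])
E
```

```text
-> [ 0.33 -0.3   0.25] n 10 turn/row [-0.002   0.0261  0.0137] shift first [ 0.0194 -0.0223 -0.0047] last [ 0.0171 -0.0245 -0.0008] | if turned first, total [ 0.168  -0.2474 -0.0039]
-> [0.45 0.06 0.12] n 14 turn/row [0. 0. 0.] shift first [ 0.0116 -0.0229  0.0127] last [ 0.0116 -0.0229  0.0127] | if turned first, total [ 0.1629 -0.3203  0.1782]
-> [0.46 0.06 0.03] n 4 turn/row [0. 0. 0.] shift first [-0.0035  0.0006  0.0224] last [-0.0035  0.0006  0.0224] | if turned first, total [-0.0139  0.0024  0.0894]
```

>>> {"api": "servo_tool", "payload": {"plan": [0.019, -0.0225, -0.0045, -0.002, 0.026, 0.0137, 0.6, 0.019, -0.0225, -0.004, -0.002, 0.026, 0.0137, 0.6, 0.019, -0.023, -0.004, -0.002, 0.026, 0.0137, 0.6, 0.018, -0.023, -0.003, -0.002, 0.026, 0.0137, 0.6, 0.018, -0.0235, -0.003, -0.002, 0.026, 0.0137, 0.6, 0.018, -0.0235, -0.003, -0.002, 0.026, 0.0137, 0.6, 0.018, -0.024, -0.002, -0.002, 0.026, 0.0137, 0.6, 0.0175, -0.024, -0.002, -0.002, 0.026, 0.0137, 0.6, 0.017, -0.0245, -0.001, -0.002, 0.026, 0.0137, 0.6, 0.017, -0.0245, -0.001, -0.002, 0.026, 0.0137, 0.6]}}

```text
t: 1.1
tool_pos: [0.327, -0.2992, 0.2505]
eef_rot: [-3.062, -0.376, -0.403]
wrist_force: [-0.7, 0.4, 0.7]
opening: 0.0509
```

>>> {"api": "servo_tool", "payload": {"plan": [0.0116, -0.0229, 0.0127, 0, 0, 0, 0.6, 0.0116, -0.0229, 0.0127, 0, 0, 0, 0.6, 0.0116, -0.0229, 0.0127, 0, 0, 0, 0.6, 0.0116, -0.0229, 0.0127, 0, 0, 0, 0.6, 0.0116, -0.0229, 0.0127, 0, 0, 0, 0.6, 0.0116, -0.0229, 0.0127, 0, 0, 0, 0.6, 0.0116, -0.0229, 0.0127, 0, 0, 0, 0.6, 0.0116, -0.0229, 0.0127, 0, 0, 0, 0.6, 0.0116, -0.0229, 0.0127, 0, 0, 0, 0.6, 0.0116, -0.0229, 0.0127, 0, 0, 0, 0.6, 0.0116, -0.0229, 0.0127, 0, 0, 0, 0.6, 0.0116, -0.0229, 0.0127, 0, 0, 0, 0.6, 0.0116, -0.0229, 0.0127, 0, 0, 0, 0.6, 0.0116, -0.0229, 0.0127, 0, 0, 0, 0.6, 0, 0, 0, 0, 0, 0, 0.6]}}

```text
t: 2.6
tool_pos: [0.4454, 0.0617, 0.1189]
eef_rot: [-3.061, -0.384, -0.398]
wrist_force: [0.7, -0.2, -0.7]
opening: 0.0512
```

```bash
python3 - <<'E'
from h import *
T=tgt(14,15)
go([([.465,.058,.012],T,6),([.465,.058,.000],T,6)])
E
```

```text
-> [0.465 0.058 0.012] n 6 turn/row [-0.0001  0.0006  0.0009] shift first [-0.0016  0.0014  0.018 ] last [-0.0017  0.0014  0.018 ] | if turned first, total [-0.0102  0.0084  0.1079]
-> [0.465 0.058 0.   ] n 6 turn/row [0. 0. 0.] shift first [-0.0005  0.      0.0019] last [-0.0005  0.      0.0019] | if turned first, total [-0.0031  0.      0.0116]
```

>>> {"api": "servo_tool", "payload": {"plan": [-0.0016, 0.0014, 0.018, 0, 0, 0, 0.6, -0.0016, 0.0014, 0.018, 0, 0, 0, 0.6, -0.0016, 0.0014, 0.018, 0, 0, 0, 0.6, -0.0016, 0.0014, 0.018, 0, 0, 0, 0.6, -0.0016, 0.0014, 0.018, 0, 0, 0, 0.6, -0.0016, 0.0014, 0.018, 0, 0, 0, 0.6, -0.0005, 0, 0.002, 0, 0, 0, 0.6, -0.0005, 0, 0.002, 0, 0, 0, 0.6, -0.0005, 0, 0.002, 0, 0, 0, 0.6, -0.0005, 0, 0.002, 0, 0, 0, 0.6, 0, 0, 0, 0, 0, 0, 0.6]}}

```text
t: 3.7
tool_pos: [0.4659, 0.0552, 0.0089]
eef_rot: [-3.062, -0.376, -0.403]
wrist_force: [-0.0, 0.5, 0.1]
opening: 0.0511
```

```bash
python3 - <<'E'
from h import *
save('side','side1'); im,d,i=save('wrist','w1'); st()
cv2.imwrite('pics/side1c.png',cv2.resize(cv2.imread('pics/side1.png')[110:250,180:340],None,fx=5,fy=4.3*1.0,interpolation=cv2.INTER_CUBIC))
E
```

```text
t 3.8
q [-0.1999  0.6827  2.1787  1.2078  0.1184 -0.0658]
tool_pos [0.4659 0.0554 0.0091]
eef_rot [-3.0615 -0.3761 -0.4036]
wrist_force [-0.1545  0.6316  0.3265]
torque [-0.0021  0.0719  0.0125]
opening 0.0507
```

View pics/w1.png

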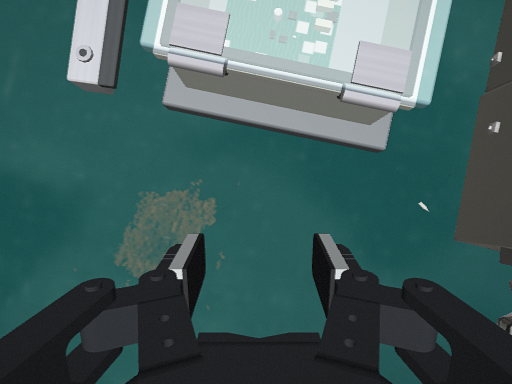

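The wrist view shows the foot's near edge running from (163,100) to (387,150), ahead of the half-open fingers, with hinge knuckles at (200,60) and (375,95). q5 is close to its limit, so I'll cut the pitch to about 9°, move forward and descend.

```bash
python3 - <<'E'
from h import *
T=tgt(14,9)
go([([.482,.055,.002],T,6)])
E
```

```text
-> [0.482 0.055 0.002] n 6 turn/row [ 0.0002 -0.0175  0.    ] shift first [0.0022 0.0007 0.0018] last [0.0023 0.0007 0.0016] | if turned first, total [0.0142 0.0043 0.0095]
```

>>> {"api": "servo_tool", "payload": {"plan": [0.0022, 0.0007, 0.0017, 0, -0.0175, 0, 0.6, 0.0022, 0.0007, 0.0017, 0, -0.0175, 0, 0.6, 0.0022, 0.0007, 0.0017, 0, -0.0175, 0, 0.6, 0.0022, 0.0007, 0.0017, 0, -0.0175, 0, 0.6, 0.0022, 0.0007, 0.0017, 0, -0.0175, 0, 0.6, 0.0022, 0.0007, 0.0017, 0, -0.0175, 0, 0.6, 0, 0, 0, 0, 0, 0, 0.6]}}

```text
t: 4.5
tool_pos: [0.4819, 0.0558, 0.0028]
eef_rot: [-3.087, -0.382, -0.258]
wrist_force: [-0.5, -0.4, -0.1]
opening: 0.0513
```

>>> {"api": "servo_tool", "payload": {"plan": [0, 0, 0.001, 0, 0, 0, 0.6, 0, 0, 0.001, 0, 0, 0, 0.6, 0, 0, 0.001, 0, 0, 0, 0.6, 0, 0, 0, 0, 0, 0, 0.6]}}

```text
t: 4.9
tool_pos: [0.4805, 0.0563, -0.0007]
eef_rot: [-3.087, -0.381, -0.254]
wrist_force: [-0.0, 0.1, -0.3]
opening: 0.0509
```

```bash
python3 - <<'E'
from h import *
R=Ro.from_rotvec(robot.sense()['eef_rot'])
for h in (14,30,38): print(h,R.inv().apply([.004*np.cos(np.radians(h)),.004*np.sin(np.radians(h)),0]).round(5))
print('up',R.inv().apply([0,0,.001]).round(5))
E
```

```text
14 [0.00395 0.      0.00065]
30 [ 0.00379 -0.0011   0.00063]
38 [ 0.00361 -0.00162  0.0006 ]
up [ 0.00016 -0.      -0.00099]
```

>>> {"api": "servo_tool", "payload": {"plan": [0.00395, 0, 0.00065, 0, 0, 0, 0.6, 0.00395, 0, 0.00065, 0, 0, 0, 0.6, 0.00395, 0, 0.00065, 0, 0, 0, 0.6, 0.00395, 0, 0.00065, 0, 0, 0, 0.6, 0.00395, 0, 0.00065, 0, 0, 0, 0.6, 0.0036, -0.0016, 0.0006, 0, 0, 0, 0.6, 0.0036, -0.0016, 0.0006, 0, 0, 0, 0.6, 0.0036, -0.0016, 0.0006, 0, 0, 0, 0.6]}}

```text
t: 5.7
tool_pos: [0.5099, 0.0688, -0.0005]
eef_rot: [-3.087, -0.381, -0.254]
wrist_force: [0.2, 0.7, -0.3]
opening: 0.0511
```

>>> {"api": "servo_tool", "payload": {"plan": [0.0036, -0.0016, 0.0006, 0, 0, 0, 0.6, 0.0036, -0.0016, 0.0006, 0, 0, 0, 0.6, 0.0036, -0.0016, 0.0006, 0, 0, 0, 0.6, 0.0036, -0.0016, 0.0006, 0, 0, 0, 0.6]}}

```text
t: 6.1
tool_pos: [0.5226, 0.0785, -0.0005]
eef_rot: [-3.087, -0.381, -0.255]
wrist_force: [0.4, -0.9, -0.8]
opening: 0.0512
```

```bash
python3 - <<'E'
from h import *
save('top','top1'); save('side','side2'); st()
c=cv2.imread('pics/top1.png')[130:240,245:355]; s=cv2.imread('pics/side2.png')[130:230,190:310]
cv2.imwrite('pics/c1.png',np.hstack([cv2.resize(c,(396,396),interpolation=2),cv2.resize(s,(396,396),interpolation=2)]))
E
```

```text
t 6.2
q [-0.0977  0.7109  1.9527  0.1751  0.3274  1.0654]
tool_pos [ 5.228e-01  7.860e-02 -5.000e-04]
eef_rot [-3.0867 -0.3817 -0.255 ]
wrist_force [-0.3149 -1.0058 -0.2541]
torque [-0.0006  0.061   0.0207]
opening 0.0512
```

View pics/c1.png

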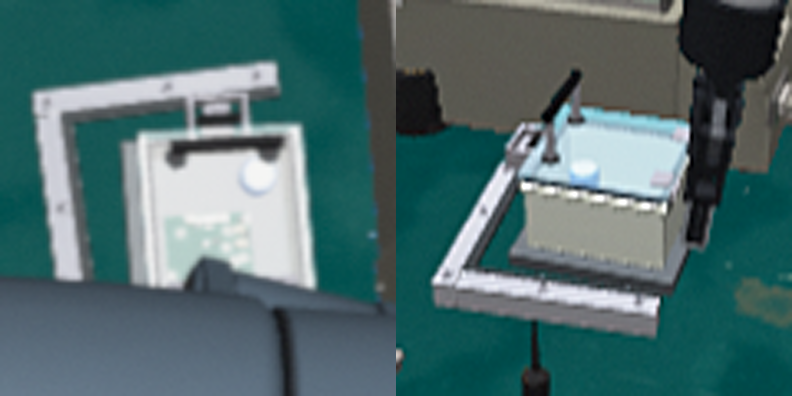

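The crops show the box unmoved (bar still at v≈171) and the fingertip at side pixel (282,192). Before going on I'll check the tip's height and position by depth.

```bash
python3 - <<'E'
import numpy as np
from h import *
i=dict(np.load('pics/side2_i.npz')); d=np.load('pics/side2_d.npy'); P=pts(i,d); im=cv2.imread('pics/side2.png')
for v in range(170,200,2):
    row=[]
    for u in range(276,290,1):
        p=P[v,u]; row.append(f"{int(p[0]*1000)},{int(p[1]*1000)},{int(p[2]*1000)}:{im[v,u].max()}")
    print(v,row[::2])
E
```

```text
170 ['532,69,73:193', '533,46,62:194', '506,124,104:28', '498,139,112:20', '493,137,111:41', '489,133,111:47', '484,136,113:24']
172 ['531,74,70:202', '532,50,58:34', '503,136,104:22', '499,134,104:22', '493,136,106:22', '489,134,106:23', '484,134,106:18']
174 ['533,66,60:170', '531,53,54:24', '503,135,98:21', '520,51,54:18', '516,47,53:20', '489,132,99:28', '484,133,101:20']
176 ['527,87,65:103', '515,111,79:23', '503,135,93:24', '500,127,89:48', '496,125,89:41', '492,117,86:34', '484,130,93:24']
178 ['536,56,42:114', '509,131,84:25', '503,134,87:28', '499,131,86:52', '495,127,85:55', '490,127,85:48', '484,128,87:31']
180 ['535,57,37:112', '515,108,66:46', '504,131,79:16', '499,130,80:22', '494,129,80:24', '490,127,80:22', '486,122,78:46']
182 ['535,56,30:121', '515,110,61:110', '508,116,65:16', '505,107,62:37', '498,112,65:32', '495,105,62:85', '516,-4,1:68']
184 ['535,55,23:120', '515,108,54:105', '508,115,59:19', '504,110,57:34', '498,113,60:53', '518,10,2:78', '513,8,2:74']
186 ['535,55,17:118', '515,107,48:66', '508,114,53:24', '503,112,52:17', '499,107,50:79', '515,21,2:71', '510,19,2:73']
188 ['519,110,43:104', '513,116,47:19', '508,112,45:27', '503,113,47:20', '500,105,43:115', '513,29,0:72', '507,30,2:76']
190 ['519,111,37:111', '513,115,41:12', '508,111,39:19', '503,111,40:25', '499,106,38:107', '510,41,1:74', '504,40,2:75']
192 ['528,78,11:134', '523,78,13:88', '523,57,1:102', '505,105,30:86', '511,56,3:79', '507,50,0:80', '501,54,3:79']
194 ['301,885,498:139', '523,76,5:41', '520,67,0:76', '514,67,1:77', '509,65,1:78', '504,63,1:80', '499,60,0:84']
196 ['522,100,12:87', '521,82,3:74', '517,77,0:77', '511,79,2:78', '506,78,3:79', '501,72,1:81', '496,71,1:84']
198 ['521,104,9:44', '519,91,2:84', '513,92,3:79', '509,87,1:79', '503,86,2:82', '498,85,2:83', '493,82,1:84']
```

```bash
python3 - <<'E'
import numpy as np
from h import *
i=dict(np.load('pics/w1_i.npz')); d=np.load('pics/w1_d.npy'); P=pts(i,d)
R=Ro.from_rotvec([-3.0615,-.3761,-.4036]); t=np.array([.4659,.0554,.0091])
for v,u in [(236,200),(240,195),(260,185),(270,180),(300,190),(236,318),(240,322),(260,330),(275,345),(290,355),(120,280),(200,280),(350,250)]:
    p=P[v,u]; print((v,u),p.round(4),'tool',(R.inv().apply(p-t)*1000).round(1))
i2=robot.camera_info('wrist'); c=-cv2.Rodrigues(np.array(i2['rvec']))[0].T@np.array(i2['tvec']).ravel()
s=robot.sense(); print('cam in tool',Ro.from_rotvec(s['eef_rot']).inv().apply(c-s['tool_pos']))
# foot near corner test: pixels of foot bottom edge rays at z=0/12
for u,v,z in [(163,100,.012),(387,150,0.0)]: print(ray(i,u,v,z))
E
```

```text
(236, 200) [0.4591 0.0794 0.0507] tool [ 10.  -24.9 -40.5]
(240, 195) [0.4577 0.0804 0.0556] tool [ 10.2 -26.2 -45.5]
(260, 185) [0.453  0.0793 0.0741] tool [ 10.4 -26.2 -64.6]
(270, 180) [0.4505 0.0793 0.0794] tool [  9.4 -26.8 -70.3]
(300, 190) [0.4392 0.0738 0.0746] tool [ -3.7 -24.3 -68.9]
(236, 318) [0.4718 0.0284 0.0508] tool [ 10.1  27.7 -40.5]
(240, 322) [0.471  0.0273 0.0556] tool [ 10.2  28.5 -45.3]
(260, 330) [0.4661 0.0268 0.0738] tool [ 10.3  27.8 -64.2]
(275, 345) [0.4642 0.024  0.086 ] tool [ 11.   30.1 -76.7]
(290, 355) [0.462  0.0226 0.0943] tool [ 10.7  30.9 -85.3]
(120, 280) [0.527  0.057  0.0133] tool [58.8 13.3 11.4]
(200, 280) [0.4833 0.0451 0.0012] tool [11.8 14.2 11.4]
(350, 250) [0.4471 0.0518 0.1172] tool [   9.5   -1.  -109.3]
cam in tool [ 0.06443573  0.00087562 -0.17237139]
[0.52220802 0.12414035 0.012     ]
[ 0.52846753 -0.01051212  0.        ]
```

Both cameras agree that the fingertips are about 38 mm behind the reported TCP, at this opening. The gripper body, the fingers and the lack of contact all fit the same ~36 mm offset. I'll treat the true tip as TCP − 0.036·z. Now back off, lower and push.

>>> {"api": "servo_tool", "payload": {"plan": [-0.005, 0.0005, -0.0008, 0, 0, 0, 0.6, -0.005, 0.0005, -0.0008, 0, 0, 0, 0.6, -0.005, 0.0005, -0.0008, 0, 0, 0, 0.6, -0.005, 0.0005, -0.0008, 0, 0, 0, 0.6, -0.005, 0.0005, -0.0008, 0, 0, 0, 0.6, -0.005, 0.0005, -0.0008, 0, 0, 0, 0.6, -0.0007, 0, 0.0044, 0, 0, 0, 0.6, -0.0007, 0, 0.0044, 0, 0, 0, 0.6, -0.0007, 0, 0.0044, 0, 0, 0, 0.6, -0.0007, 0, 0.0044, 0, 0, 0, 0.6, -0.0007, 0, 0.0044, 0, 0, 0, 0.6, -0.0003, 0, 0.002, 0, 0, 0, 0.6, 0, 0, 0, 0, 0, 0, 0.6]}}

```text
t: 7.5
tool_pos: [0.4936, 0.0681, -0.0255]
eef_rot: [-3.087, -0.381, -0.253]
wrist_force: [0.7, -0.1, 0.3]
opening: 0.0514
```

```bash
python3 - <<'E'
import numpy as np
from h import *
im,d,i=save('wrist','w2'); st(); P=pts(i,d); s=robot.sense(); R=Ro.from_rotvec(s['eef_rot']);t=np.array(s['tool_pos'])
Q=R.inv().apply(P.reshape(-1,3)-t).reshape(P.shape)*1000
m=(abs(Q[:,:,1])<48)&(Q[:,:,0]<14)&(P[:,:,2]>.003+0*P[:,:,2])&(Q[:,:,2]>-75)
for sgn in (-1,1):
    k=m&(np.sign(Q[:,:,1])==sgn)&(Q[:,:,0]>4); print(sgn,'max toolz pts',np.sort(Q[k][:,2])[-12:].round(1),'minz world',np.sort(P[k][:,2])[:8].round(4))
E
```

```text
t 7.55
q [-0.1283  0.7565  2.0328  0.2974  0.2084  0.9103]
tool_pos [ 0.4937  0.0681 -0.0252]
eef_rot [-3.0868 -0.3809 -0.254 ]
wrist_force [-0.3709 -0.2079  0.4549]
torque [-0.0039  0.1261  0.0063]
opening 0.0511
-1 max toolz pts [-27.2 -27.2 -27.1 -27.1 -27.1 -27.1 -27.  -27.  -26.8 -26.8 -26.7 -26.7] minz world [0.003  0.003  0.003  0.003  0.0031 0.0031 0.0031 0.0031]
1 max toolz pts [-26.8 -26.8 -26.8 -26.8 -26.8 -26.7 -26.7 -26.6 -26.6 -26.6 -26.5 -26.5] minz world [0.003 0.003 0.003 0.003 0.003 0.003 0.003 0.003]
```

>>> {"api": "servo_tool", "payload": {"plan": [-0.0005, 0, 0.003, 0, 0, 0, 0.6, -0.0005, 0, 0.003, 0, 0, 0, 0.6, 0.00395, 0, 0.00065, 0, 0, 0, 0.6, 0.00395, 0, 0.00065, 0, 0, 0, 0.6, 0.00395, 0, 0.00065, 0, 0, 0, 0.6, 0.00395, 0, 0.00065, 0, 0, 0, 0.6, 0.00395, 0, 0.00065, 0, 0, 0, 0.6, 0.0036, -0.0016, 0.0006, 0, 0, 0, 0.6, 0.0036, -0.0016, 0.0006, 0, 0, 0, 0.6, 0.0036, -0.0016, 0.0006, 0, 0, 0, 0.6]}}

```text
t: 8.55
tool_pos: [0.5154, 0.0801, -0.0299]
eef_rot: [-3.085, -0.382, -0.237]
wrist_force: [-12.3, -10.5, 25.7]
opening: 0.0515
```

>>> {"api": "servo_tool", "payload": {"plan": [0.0036, -0.0016, 0.0006, 0, 0, 0, 0.6, 0.0036, -0.0016, 0.0006, 0, 0, 0, 0.6, 0.0036, -0.0016, 0.0006, 0, 0, 0, 0.6]}}

```text
t: 8.85
tool_pos: [0.5246, 0.0871, -0.0299]
eef_rot: [-3.086, -0.382, -0.236]
wrist_force: [-12.8, -10.9, 25.6]
opening: 0.051
```

```bash
python3 - <<'E'
from h import *
save('top','top2'); save('wrist','w3'); st()
E
```

```text
t 8.95
q [-0.0782  0.7748  1.9389  0.1894  0.2878  1.0684]
tool_pos [ 0.5254  0.0876 -0.0299]
eef_rot [-3.0854 -0.3819 -0.2379]
wrist_force [-13.7981  -6.9213  23.5241]
torque [-1.3817  1.7455 -0.2019]
opening 0.0514
```

View pics/w3.png

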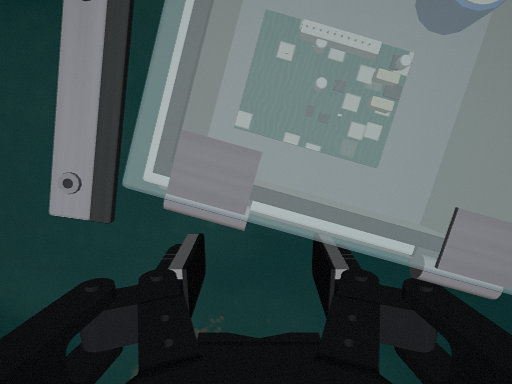

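```bash
cat >> meas.py <<'E'
def box(name,rows=(176,196),cols=(300,325)):
    im,i,S=edges(name); G=im.astype(float).max(2)
    F=[]
    for v in range(*rows):
        p=S[v,268:300]; c=cross(p,130)
        if c is not None: F.append((268+c,v))
    l=fit(i,F,.012); return l,np.degrees(np.arctan2(l[1][1],l[1][0]))
def bar(name,box=(285,150,330,182)):
    im=cv2.imread(f'pics/{name}.png'); i=dict(np.load(f'pics/{name}_i.npz'))
    a,b,c,d=box; m=(im[b:d,a:c].max(2)<80).astype(np.uint8)
    n,lab,stt,cen=cv2.connectedComponentsWithStats(m); k=[j for j in range(1,n) if stt[j,2]>18]
    for j in k:
        v,u=np.where(lab==j); P=np.array([ray(i,x+a,y+b,.107)[:2] for x,y in zip(u,v)])
        print('bar',P.mean(0).round(4),'yaw',cv2.fitLine(P.astype(np.float32),2,0,.01,.01).ravel()[:2],'px',(u.mean()+a).round(1),(v.mean()+b).round(1),stt[j])
E
python3 - <<'E'
from meas import *
for n in ('top0','top1','top2'):
    bar(n)
    try: print(n,box(n))
    except Exception as e: print(e)
c=cv2.imread('pics/top2.png')[135:225,245:355]; cv2.imwrite('pics/c2.png',cv2.resize(c,None,fx=5,fy=5,interpolation=2))
E
```

```text
bar [0.6361 0.0678] yaw [ 0.04364828 -0.999047  ] px 307.7 169.9 [ 8 18 30  6 88]
top0 ((array([0.620365  , 0.13415276], dtype=float32), array([0.99901557, 0.04436045], dtype=float32), np.float64(0.0001898140268547065)), np.float32(2.5425007))
bar [0.6361 0.0679] yaw [ 0.04209974 -0.99911344] px 307.6 169.8 [ 8 18 30  6 90]
top1 ((array([0.6211761, 0.1341408], dtype=float32), array([0.9992532 , 0.03864025], dtype=float32), np.float64(0.0001638179779707324)), np.float32(2.2144747))
bar [0.6504 0.0695] yaw [0.02215176 0.9997546 ] px 306.7 164.1 [ 6 13 31  4 90]
top2 ((array([0.6281481 , 0.13841026], dtype=float32), array([ 0.99961364, -0.02779425], dtype=float32), np.float64(0.0001426497231026771)), np.float32(-1.5926981))
```

View pics/c2.png

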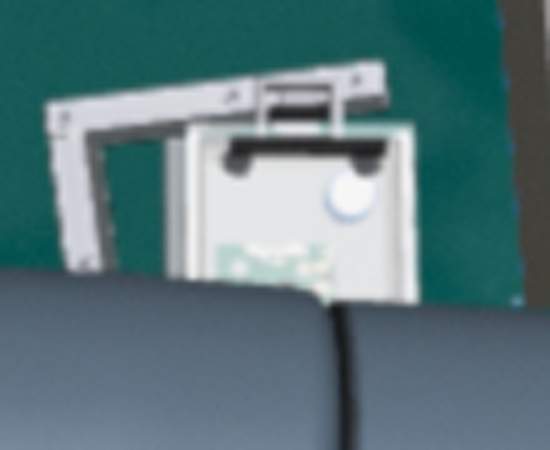

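The crop shows the box at yaw -1.6°, bar at (305,147), its back edge close under the back rail, and still about 38 mm to go to the left. The diagonal push slid and turned it the wrong way. The Fz of 25 N means the tips were dragging on the bench, so the tip offset is about 32 mm at this opening. Next is the right-side push with shut jaws, leaned 7° over the lid.

```bash
python3 - <<'E'
from h import *
T0=tgt(14,9);T=tgt(96,-7)
go([([.48,.075,-.015],T0,5),([.45,.06,.14],T0,6),([.50,.03,.16],T,14),([.5986,-.0125,.14],T,6),([.5986,-.0125,.0],T,9)])
E
```

```text
-> [ 0.48   0.075 -0.015] n 5 turn/row [-0.001   0.0005  0.0003] shift first [-0.0088  0.0002 -0.0044] last [-0.0088  0.0002 -0.0044] | if turned first, total [-0.0441  0.0012 -0.0221]
-> [0.45 0.06 0.14] n 6 turn/row [0. 0. 0.] shift first [-0.0013  0.0012 -0.0264] last [-0.0013  0.0012 -0.0264] | if turned first, total [-0.0081  0.0073 -0.1582]
-> [0.5  0.03 0.16] n 14 turn/row [ 0.0018 -0.0164 -0.1025] shift first [ 0.0031  0.0029 -0.0009] last [-0.0023  0.0036 -0.0011] | if turned first, total [-0.0372  0.0466 -0.0156]
-> [ 0.599 -0.012  0.14 ] n 6 turn/row [0. 0. 0.] shift first [-0.0083  0.0156  0.0044] last [-0.0083  0.0156  0.0044] | if turned first, total [-0.0497  0.0936  0.0263]
-> [ 0.599 -0.012  0.   ] n 9 turn/row [0. 0. 0.] shift first [0.0019 0.     0.0154] last [0.0019 0.     0.0154] | if turned first, total [0.0171 0.     0.139 ]
```

>>> {"api": "servo_tool", "payload": {"plan": [-0.0088, 0, -0.0044, 0, 0, 0, 0.3, -0.0088, 0, -0.0044, 0, 0, 0, 0.3, -0.0088, 0, -0.0044, 0, 0, 0, 0.2, -0.0088, 0, -0.0044, 0, 0, 0, 0.2, -0.0088, 0, -0.0044, 0, 0, 0, 0, -0.0013, 0.0012, -0.0264, 0, 0, 0, 0, -0.0013, 0.0012, -0.0264, 0, 0, 0, 0, -0.0013, 0.0012, -0.0264, 0, 0, 0, 0, -0.0013, 0.0012, -0.0264, 0, 0, 0, 0, -0.0013, 0.0012, -0.0264, 0, 0, 0, 0, -0.0013, 0.0012, -0.0264, 0, 0, 0, 0]}}

```text
t: 10.05
tool_pos: [0.4546, 0.0608, 0.1392]
eef_rot: [-3.086, -0.381, -0.254]
wrist_force: [0.6, -0.8, -0.5]
opening: -0.0002
```

>>> {"api": "servo_tool", "payload": {"plan": [0, 0, 0, 0.002, -0.0164, -0.1025, 0, 0, 0, 0, 0.002, -0.0164, -0.1025, 0, 0, 0, 0, 0.002, -0.0164, -0.1025, 0, 0, 0, 0, 0.002, -0.0164, -0.1025, 0, 0, 0, 0, 0.002, -0.0164, -0.1025, 0, 0, 0, 0, 0.002, -0.0164, -0.1025, 0, 0, 0, 0, 0.002, -0.0164, -0.1025, 0, 0, 0, 0, 0.002, -0.0164, -0.1025, 0, 0, 0, 0, 0.002, -0.0164, -0.1025, 0, 0, 0, 0, 0.002, -0.0164, -0.1025, 0, 0, 0, 0, 0.002, -0.0164, -0.1025, 0, 0, 0, 0, 0.002, -0.0164, -0.1025, 0, 0, 0, 0, 0.002, -0.0164, -0.1025, 0, 0, 0, 0, 0.002, -0.0164, -0.1025, 0, 0, 0, 0, 0, 0, 0, 0]}}

```text
t: 11.55
tool_pos: [0.4549, 0.0613, 0.1381]
eef_rot: [2.038, 2.268, -0.115]
wrist_force: [-0.0, -0.6, -0.5]
opening: 0.0002
```

```bash
python3 - <<'E'
from h import *
from meas import bar,box
T=tgt(96,-7); save('top','top3'); st(); print(Ro.from_rotvec(robot.sense()['eef_rot']).as_matrix().round(3))
bar('top3'); print(box('top3'))
go([([.50,.0,.15],T,6),([.5986,-.0125,.14],T,5),([.5986,-.0125,.0],T,9)])
im,d,i=save('wrist','w4'); P=pts(i,d); s=robot.sense();Q=Ro.from_rotvec(s['eef_rot']).inv().apply(P.reshape(-1,3)-np.array(s['tool_pos'])).reshape(P.shape)*1000
k=(abs(Q[:,:,1])<40)&(Q[:,:,0]<14)&(Q[:,:,2]>-90)&(P[:,:,2]>.1)
print('tip toolz',np.sort(Q[k][:,2])[-10:].round(1)); 
for z in (-30,-35,-45,-60): 
  j=k&(abs(Q[:,:,2]-z)<3); print(z,Q[j][:,0].max() if j.sum() else None, (Q[j][:,1].min(),Q[j][:,1].max()) if j.sum() else None)
E
```

```text
t 11.6
q [-0.0272  0.4185  1.9057 -0.1614  0.8035 -0.0205]
tool_pos [0.455  0.0611 0.1381]
eef_rot [ 2.0401  2.2657 -0.1145]
wrist_force [-0.0434  0.1516  0.7743]
torque [ 0.0747  0.0057 -0.0094]
opening -0.0003
[[-0.103  0.994  0.017]
 [ 0.988  0.105 -0.116]
 [-0.117  0.005 -0.993]]
bar [0.6508 0.0701] yaw [0.02118794 0.9997755 ] px 306.4 163.9 [ 6 13 31  4 78]
((array([0.6122716 , 0.13914979], dtype=float32), array([ 0.99960047, -0.0282647 ], dtype=float32), np.float64(5.5765393212938405e-05)), np.float32(-1.6196635))
-> [0.5  0.   0.15] n 6 turn/row [ 0.0008 -0.0008 -0.0001] shift first [-0.0111  0.0064 -0.0007] last [-0.0111  0.0064 -0.0006] | if turned first, total [-0.0665  0.0384 -0.0038]
-> [ 0.599 -0.012  0.14 ] n 5 turn/row [0. 0. 0.] shift first [-0.0043  0.0194  0.0025] last [-0.0043  0.0194  0.0025] | if turned first, total [-0.0213  0.0968  0.0127]
-> [ 0.599 -0.012  0.   ] n 9 turn/row [0. 0. 0.] shift first [0.0019 0.     0.0154] last [0.0019 0.     0.0154] | if turned first, total [0.0171 0.     0.139 ]
tip toolz [-33.8 -33.8 -33.8 -33.6 -33.6 -33.5 -33.4 -33.3 -33.2 -33.1]
-30 None None
-35 10.141398666670348 (np.float64(-13.311641623604372), np.float64(10.628477061730996))
-45 10.222443068682018 (np.float64(-14.756045676588792), np.float64(12.443353883399483))
-60 10.268675639570494 (np.float64(-14.650389939303595), np.float64(12.334359548202265))
```

>>> {"api": "servo_tool", "payload": {"plan": [-0.0111, 0.0064, -0.0007, 0, 0, 0, 0, -0.0111, 0.0064, -0.0007, 0, 0, 0, 0, -0.0111, 0.0064, -0.0007, 0, 0, 0, 0, -0.0111, 0.0064, -0.0007, 0, 0, 0, 0, -0.0111, 0.0064, -0.0007, 0, 0, 0, 0, -0.0111, 0.0064, -0.0007, 0, 0, 0, 0, -0.0043, 0.0194, 0.0025, 0, 0, 0, 0, -0.0043, 0.0194, 0.0025, 0, 0, 0, 0, -0.0043, 0.0194, 0.0025, 0, 0, 0, 0, -0.0043, 0.0194, 0.0025, 0, 0, 0, 0, -0.0043, 0.0194, 0.0025, 0, 0, 0, 0, 0, 0, 0, 0, 0, 0, 0]}}

```text
t: 12.85
tool_pos: [0.6027, -0.0141, 0.1413]
eef_rot: [2.037, 2.263, -0.112]
wrist_force: [-0.0, 0.6, -1.4]
opening: -0.0001
```

```bash
python3 - <<'E'
from h import *
save('side','side4'); st(); T=tgt(96,-7)
go([([.5986,-.0125,.01],T,9),([.5986,-.0125,-.01],T,5)])
c=cv2.imread('pics/side4.png')[60:230,170:350]; cv2.imwrite('pics/c4.png',cv2.resize(c,None,fx=3.4,fy=3.4,interpolation=2))
E
```

```text
t 12.9
q [-0.1466  0.5673  1.5717 -0.1374  0.972  -0.1761]
tool_pos [ 0.6004 -0.0136  0.141 ]
eef_rot [ 2.0387  2.2654 -0.1147]
wrist_force [-1.1049  0.6401 -0.3439]
torque [ 0.0875  0.0113 -0.0242]
opening -0.0001
-> [ 0.599 -0.012  0.01 ] n 9 turn/row [ 0.0006 -0.0004  0.    ] shift first [ 0.0019 -0.0003  0.0144] last [ 0.0019 -0.0002  0.0144] | if turned first, total [ 0.0172 -0.0017  0.1299]
-> [ 0.599 -0.012 -0.01 ] n 5 turn/row [0. 0. 0.] shift first [0.0005 0.     0.004 ] last [0.0005 0.     0.004 ] | if turned first, total [0.0024 0.     0.0199]
```

View pics/c4.png

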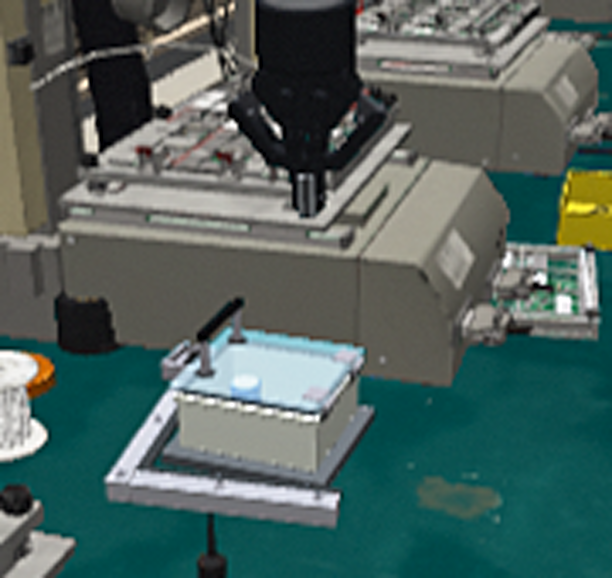

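The side crop shows the shut gripper above the gap, tip at (308,215), with knuckles flaring out along the jaw axis. To keep the knuckles off the lid I'll cut the lean to 4°, then descend.

>>> {"api": "servo_tool", "payload": {"plan": [0, 0, 0, 0, 0.026, 0, 0, 0, 0, 0, 0, 0.026, 0, 0, 0, 0, 0, 0, 0, 0, 0]}}

```text
t: 13.2
tool_pos: [0.5985, -0.0134, 0.1414]
eef_rot: [2.067, 2.296, -0.064]
wrist_force: [0.2, 0.3, -1.2]
opening: 0.0002
```

```bash
python3 - <<'E'
from h import *
st(); T=tgt(96,-4)
go([([.5986,-.0108,.01],T,9),([.5986,-.0108,-.015],T,6)])
E
```

```text
t 13.2
q [-0.1747  0.5645  1.5707 -0.0749  0.9854 -0.2389]
tool_pos [ 0.5985 -0.0134  0.1414]
eef_rot [ 2.0667  2.2958 -0.0636]
wrist_force [ 0.22    0.3186 -1.174 ]
torque [-0.0208  0.0139  0.0066]
opening 0.0002
-> [ 0.599 -0.011  0.01 ] n 9 turn/row [ 0.0005 -0.0004  0.    ] shift first [ 0.0013 -0.      0.0145] last [0.0013 0.     0.0145] | if turned first, total [0.0118 0.0004 0.1309]
-> [ 0.599 -0.011 -0.015] n 6 turn/row [0. 0. 0.] shift first [0.0003 0.     0.0042] last [0.0003 0.     0.0042] | if turned first, total [0.0017 0.     0.0249]
```

>>> {"api": "servo_tool", "payload": {"plan": [0.0013, 0, 0.0145, 0, 0, 0, 0, 0.0013, 0, 0.0145, 0, 0, 0, 0, 0.0013, 0, 0.0145, 0, 0, 0, 0, 0.0013, 0, 0.0145, 0, 0, 0, 0, 0.0013, 0, 0.0145, 0, 0, 0, 0, 0.0013, 0, 0.0145, 0, 0, 0, 0, 0.0013, 0, 0.0145, 0, 0, 0, 0, 0.0013, 0, 0.0145, 0, 0, 0, 0, 0.0013, 0, 0.0145, 0, 0, 0, 0, 0.0003, 0, 0.004, 0, 0, 0, 0, 0.0003, 0, 0.004, 0, 0, 0, 0, 0.0003, 0, 0.004, 0, 0, 0, 0, 0, 0, 0, 0, 0, 0, 0]}}

```text
t: 14.5
tool_pos: [0.6002, -0.0097, -0.0018]
eef_rot: [2.065, 2.296, -0.062]
wrist_force: [-1.1, 0.1, -0.2]
opening: 0.0002
```

>>> {"api": "servo_tool", "payload": {"plan": [0.0003, 0, 0.004, 0, 0, 0, 0, 0.0003, 0, 0.004, 0, 0, 0, 0, 0.0001, 0, 0.002, 0, 0, 0, 0, 0, 0, 0, 0, 0, 0, 0]}}

```text
t: 14.9
tool_pos: [0.5999, -0.0096, -0.012]
eef_rot: [2.065, 2.296, -0.063]
wrist_force: [0.3, -0.9, -0.8]
opening: -0.0005
```

>>> {"api": "servo_tool", "payload": {"plan": [0.0001, 0, 0.002, 0, 0, 0, 0, 0.0001, 0, 0.002, 0, 0, 0, 0, 0.0001, 0, 0.002, 0, 0, 0, 0, 0.0001, 0, 0.002, 0, 0, 0, 0, 0, 0, 0, 0, 0, 0, 0]}}

```text
t: 15.4
tool_pos: [0.6005, -0.0102, -0.0198]
eef_rot: [2.064, 2.295, -0.062]
wrist_force: [0.4, -1.6, 0.5]
opening: -0.0001
```

>>> {"api": "servo_tool", "payload": {"plan": [0.0001, 0, 0.0015, 0, 0, 0, 0, 0.0001, 0, 0.0015, 0, 0, 0, 0, 0, 0, 0, 0, 0, 0, 0]}}

```text
t: 15.7
tool_pos: [0.6007, -0.0104, -0.0225]
eef_rot: [2.064, 2.295, -0.062]
wrist_force: [-0.1, -3.4, 0.1]
opening: 0.0001
```

>>> {"api": "servo_tool", "payload": {"plan": [0.0001, 0, 0.0015, 0, 0, 0, 0, 0.003, 0, -0.0002, 0, 0, 0, 0, 0.003, 0, -0.0002, 0, 0, 0, 0, 0.003, 0, -0.0002, 0, 0, 0, 0, 0.003, 0, -0.0002, 0, 0, 0, 0]}}

```text
t: 16.2
tool_pos: [0.5988, 0.0026, -0.0244]
eef_rot: [2.065, 2.296, -0.063]
wrist_force: [0.4, -4.2, 0.8]
opening: -0.0
```

```bash
python3 - <<'E'
from h import *
from meas import bar,box
st(); save('top','top5'); bar('top5'); 
c=cv2.imread('pics/top5.png')[135:235,245:355]; cv2.imwrite('pics/c5.png',cv2.resize(c,None,fx=5,fy=5,interpolation=2))
E
```

```text
t 16.2
q [-0.1475  0.8177  1.6484 -0.1032  0.6565 -0.1725]
tool_pos [ 0.5988  0.0026 -0.0244]
eef_rot [ 2.0648  2.2965 -0.0626]
wrist_force [ 0.4388 -4.1994  0.7849]
torque [-0.3529 -0.0906 -0.101 ]
opening -0.0
bar [0.652  0.0827] yaw [ 0.08477818 -0.9963998 ] px 301.2 163.5 [  1   5  26  13 100]
```

>>> {"api": "servo_tool", "payload": {"plan": [0.003, 0, -0.0002, 0, 0, 0, 0, 0.003, 0, -0.0002, 0, 0, 0, 0, 0.003, 0, -0.0002, 0, 0, 0, 0, 0.003, 0, -0.0002, 0, 0, 0, 0, 0.003, 0, -0.0002, 0, 0, 0, 0, 0.003, 0, -0.0002, 0, 0, 0, 0, 0, 0, 0, 0, 0, 0, 0]}}

```text
t: 16.95
tool_pos: [0.6008, 0.0185, -0.0229]
eef_rot: [2.06, 2.291, -0.057]
wrist_force: [4.7, -8.3, 1.5]
opening: 0.0002
```

```bash
python3 - <<'E'
from h import *
from meas import bar,box
st(); save('top','top6'); bar('top6'); 
c=cv2.imread('pics/top6.png')[135:235,245:355]; cv2.imwrite('pics/c6.png',cv2.resize(c,None,fx=5,fy=5,interpolation=2))
E
```

```text
t 16.95
q [-0.1194  0.8157  1.647  -0.1067  0.654  -0.1413]
tool_pos [ 0.6008  0.0185 -0.0229]
eef_rot [ 2.0605  2.2908 -0.0572]
wrist_force [ 4.7389 -8.3323  1.5221]
torque [-0.9569 -0.4173 -0.2315]
opening 0.0002
bar [0.6539 0.0916] yaw [0.15005462 0.9886777 ] px 297.5 162.8 [ 0  6 19 17 76]
```

View pics/c6.png

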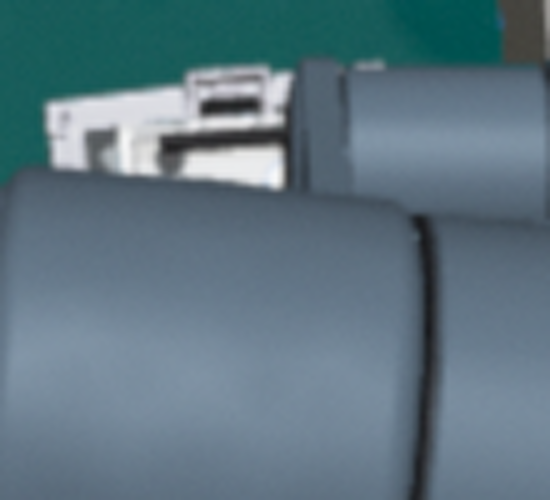

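The crop shows the bar's left half from (165,140) to (285,130) in front of the back rail, so the box has turned CCW. The arm hides the rest. Now I'll measure yaw and position from the bar and the side view numerically.

```bash
cat >> meas.py <<'E'
def barline(name,u0,u1,v0,v1,z=.104):
    im=cv2.imread(f'pics/{name}.png').astype(float).mean(2); i=dict(np.load(f'pics/{name}_i.npz')); uv=[]
    for u in range(u0,u1):
        w=np.clip(130-im[v0:v1,u],0,None); 
        if w.sum()>60: uv.append((u,v0+(w*np.arange(v1-v0)).sum()/w.sum()))
    l=fit(i,uv,z); d=l[1]*np.sign(l[1][1]); return l[0],np.degrees(np.arctan2(-d[0],d[1])),l[2],ray(i,uv[0][0],uv[0][1],z)
E
python3 - <<'E'
from meas import *; from h import *
print(barline('top0',294,322,166,174)); print(barline('top3',294,320,160,168)); print(barline('top6',279,300,158,168))
im=cv2.imread('pics/top6.png').astype(int).mean(2); print(im[156:170,274:304].astype(int))
E
```

```text
(array([0.63698703, 0.07331376], dtype=float32), np.float32(1.7911395), np.float64(0.001027672485424894), array([0.63441266, 0.10040183, 0.104     ]))
(array([0.65301603, 0.07754369], dtype=float32), np.float32(-0.8232265), np.float64(0.0010101939636654234), array([0.65163375, 0.09982326, 0.104     ]))
(array([0.6558778 , 0.11055837], dtype=float32), np.float32(3.4073942), np.float64(0.0007444182978512108), array([0.65202621, 0.13605437, 0.104     ]))
[[222 221 222 221 221 221 221 211 201 209 174  78  41  37  39  40  42  40
   40  44  48  52  75 141 194 194 153 124  72  69]
 [220 221 220 221 221 220 221 214 207 207 175  88  62  69  73  79  87  85
   85  99 116 115 117 158 203 203 159 125  59  68]
 [215 214 209 207 209 207 205 206 204 204 191 152 150 164 170 173 177 176
  176 191 205 194 181 198 221 225 205 164  70  68]
 [204 202 191 192 193 184 179 186 207 225 223 209 217 227 228 227 227 226
  226 229 229 216 192 198 210 208 185 147  67  69]
 [211 211 209 207 206 200 192 194 207 220 212 189 190 195 191 185 181 179
  178 179 166 140 133 136 136 124 109  91  56  67]
 [208 206 196 180 1
[... 406 characters left out ...]
 85  85  96 110 113 126
  140 142 142 146 149 150 155 162 148 101  47  65]
 [219 203 148  79  56  56  62  87 126 153 164 165 163 165 174 185 188 200
  217 218 218 220 219 220 220 219 202 144  60  64]
 [220 197 133  91  85  85  90 124 181 217 221 223 221 222 224 224 224 225
  228 228 229 230 229 229 229 228 216 155  64  66]
 [225 206 144  98  88  89  96 137 198 227 230 232 232 233 233 234 234 234
  234 234 234 234 234 234 233 230 221 166  69  65]
 [231 220 171 114  90  92 108 163 219 232 233 234 234 234 234 235 235 234
  235 235 235 234 235 234 232 234 231 178  72  64]
 [208 206 183 129 100 104 131 177 216 224 224 224 224 228 232 233 233 233
  233 234 234 234 235 233 233 242 237 180  70  61]]
```

>>> {"api": "servo_tool", "payload": {"plan": [0.002, 0, -0.0001, 0, 0, 0, 0, 0.002, 0, -0.0001, 0, 0, 0, 0, 0, 0, 0, 0, 0, 0, 0]}}

```text
t: 17.3
tool_pos: [0.6011, 0.019, -0.0222]
eef_rot: [2.058, 2.289, -0.06]
wrist_force: [2.5, -21.6, 5.3]
opening: 0.0001
```

```bash
python3 - <<'E'
from h import *
from meas import *
st(); save('side','side7'); save('top','top7'); save('wrist','w7'); print(barline('top7',278,297,158,168))
a=cv2.imread('pics/side7.png')[125:235,195:300]; b=cv2.imread('pics/w7.png')
cv2.imwrite('pics/c7.png',np.hstack([cv2.resize(a,(400,420),interpolation=2),cv2.resize(b,(400,420),interpolation=2)]))
E
```

```text
t 17.3
q [-0.1166  0.8148  1.6466 -0.1125  0.6545 -0.134 ]
tool_pos [ 0.6011  0.019  -0.0222]
eef_rot [ 2.0584  2.2885 -0.0604]
wrist_force [  2.5331 -21.6129   5.3101]
torque [-2.1936 -0.3694 -0.357 ]
opening 0.0001
(array([0.6560316 , 0.11466426], dtype=float32), np.float32(3.922527), np.float64(0.0008804315157232746), array([0.6520538 , 0.13846987, 0.104     ]))
```

View pics/c7.png

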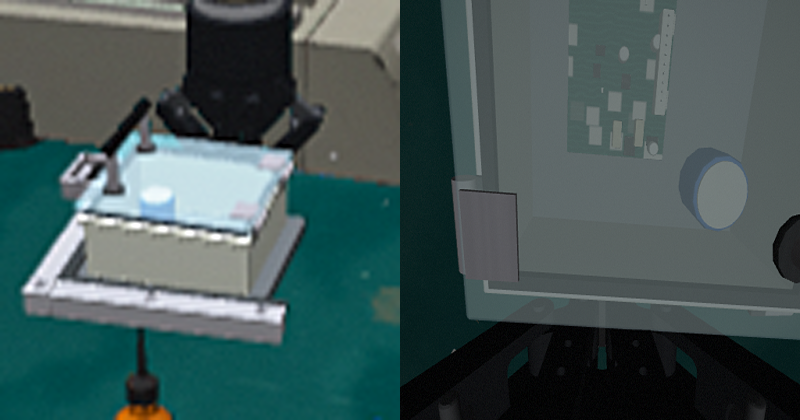

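The side view shows the box up against the left rail, though its foot is partly hidden. The wrist view shows only lid and knuckles. The push reached 21 N without motion, about 8 mm short of the prediction, which equals the lip overhang. I'll check whether the foot is under the lip or butting against it.

```bash
python3 - <<'E'
from meas import *; from h import *
im=cv2.imread('pics/top7.png'); i=dict(np.load('pics/top7_i.npz')); P=pts(i,np.load('pics/top7_d.npy'))
for v in (161,163,165,167):
    print(v,[ '%d:%s'%(u,im[v,u].astype(int).tolist()) for u in range(256,280)])
C=np.array([.6853,.1809]);a=np.radians(6.23);ex=np.array([np.cos(a),np.sin(a)]);ey=np.array([-ex[1],ex[0]])
def w(x,y,z): return [*(C+x*ex+y*ey),z]
# expected at stop-frame x=-25: rail outer top, rail inner top, lip edge top, tub side (home) at lid height
for nm,y,z in (('outer',.018,.019),('inner',0,.019),('lip',-.008,.019),('tub top home',-.012,.06),('tub base home',-.012,.012),('footedge if at lip',-.008,.012),('tub if at lip',-.020,.06)):
    print(nm,proj(i,[w(x,y,z) for x in (-.015,-.025,-.035)]).round(1).tolist())
E
```

```text
161 ['256:[210, 202, 201]', '257:[207, 199, 197]', '258:[218, 210, 209]', '259:[226, 221, 220]', '260:[226, 222, 221]', '261:[204, 197, 196]', '262:[143, 139, 137]', '263:[121, 117, 114]', '264:[114, 111, 107]', '265:[112, 109, 105]', '266:[110, 105, 102]', '267:[116, 113, 108]', '268:[178, 175, 172]', '269:[231, 231, 230]', '270:[234, 233, 233]', '271:[223, 222, 221]', '272:[212, 210, 209]', '273:[211, 208, 206]', '274:[209, 207, 205]', '275:[204, 202, 200]', '276:[189, 187, 186]', '277:[177, 175, 174]', '278:[165, 163, 162]', '279:[146, 142, 142]']
163 ['256:[219, 211, 209]', '257:[220, 213, 211]', '258:[220, 214, 212]', '259:[223, 217, 216]', '260:[222, 217, 214]', '261:[193, 186, 183]', '262:[119, 116, 111]', '263:[99, 96, 90]', '264:[96, 94, 89]', '265:[98, 95, 90]', '266:[106, 103, 99]', '267:[117, 114, 110]', '268:[184, 183, 181]', '269:[237, 237, 236]', '270:[233, 232, 232]', '271:[204, 203, 202]', '272:[201, 200, 199]', '273:[202, 202, 201]', '274:[202, 202, 202]', '275:[183, 183, 182]', '276:[131, 130, 129]', '277:[65, 63, 64]', '278:[52, 51, 51]', '279:[53, 52, 53]']
165 [
[... 805 characters left out ...]
3, 180, 173]', '268:[205, 203, 196]', '269:[236, 236, 234]', '270:[239, 238, 238]', '271:[208, 207, 207]', '272:[215, 214, 213]', '273:[225, 225, 225]', '274:[225, 225, 224]', '275:[200, 200, 198]', '276:[131, 128, 126]', '277:[95, 92, 91]', '278:[90, 88, 88]', '279:[92, 91, 90]']
outer [[253.8, 166.3], [254.3, 170.1], [254.8, 173.8]]
inner [[260.6, 165.5], [261.1, 169.2], [261.6, 172.9]]
lip [[263.7, 165.1], [264.2, 168.8], [264.7, 172.5]]
tub top home [[265.5, 161.0], [266.0, 164.9], [266.6, 168.7]]
tub base home [[265.2, 165.5], [265.7, 169.2], [266.2, 172.9]]
footedge if at lip [[263.6, 165.7], [264.1, 169.4], [264.6, 173.1]]
tub if at lip [[268.7, 160.6], [269.2, 164.5], [269.7, 168.3]]
```

>>> {"api": "servo_tool", "payload": {"plan": [-0.004, 0, 0, 0, 0, 0, 0, -0.004, 0, 0, 0, 0, 0, 0, -0.002, 0, -0.005, 0, 0, 0, 0, -0.002, 0, -0.015, 0, 0, 0, 0, -0.002, 0, -0.02, 0, 0, 0, 0, -0.002, 0, -0.025, 0, 0, 0, 0, -0.002, 0, -0.025, 0, 0, 0, 0, -0.002, 0, -0.025, 0, 0, 0, 0, -0.002, 0, -0.025, 0, 0, 0, 0, -0.002, 0, -0.02, 0, 0, 0, 0, 0, 0, 0, 0, 0, 0, 0]}}

```text
t: 18.55
tool_pos: [0.5993, 0.0115, 0.1411]
eef_rot: [2.06, 2.293, -0.055]
wrist_force: [0.3, 0.5, -0.0]
opening: 0.0001
```

```bash
python3 - <<'E'
from h import *
T0=tgt(96,-4); T=tgt(6.2,6)
st()
go([([.47,.03,.16],T0,6),([.47,.10,.14],T,14)])
E
```

```text
t 18.55
q [-0.1326  0.5635  1.5742 -0.0758  0.9767 -0.1979]
tool_pos [0.5993 0.0115 0.1411]
eef_rot [ 2.0597  2.2927 -0.055 ]
wrist_force [ 0.3411  0.5426 -0.0357]
torque [0.0765 0.0299 0.0149]
opening 0.0001
-> [0.47 0.03 0.16] n 6 turn/row [ 0.0022 -0.0003  0.0003] shift first [ 0.0051 -0.0211 -0.0038] last [ 0.0051 -0.0211 -0.0036] | if turned first, total [ 0.0305 -0.1267 -0.0211]
-> [0.47 0.1  0.14] n 14 turn/row [-0.002   0.0098  0.1121] shift first [0.0051 0.0005 0.0011] last [ 0.001  -0.0049  0.0015] | if turned first, total [ 0.0054 -0.0696  0.0207]
```

Back off over the near side and turn the jaws for the near-face push, then measure with the arm clear.

>>> {"api": "servo_tool", "payload": {"plan": [0.005, -0.021, -0.0037, 0, 0, 0, 0.3, 0.005, -0.021, -0.0037, 0, 0, 0, 0.3, 0.005, -0.021, -0.0037, 0, 0, 0, 0.3, 0.005, -0.021, -0.0037, 0, 0, 0, 0.6, 0.005, -0.021, -0.0037, 0, 0, 0, 0.6, 0.005, -0.021, -0.0037, 0, 0, 0, 0.6]}}

```text
t: 19.15
tool_pos: [0.4665, 0.0295, 0.156]
eef_rot: [2.065, 2.298, -0.063]
wrist_force: [-0.2, 0.3, -0.2]
opening: 0.0514
```

>>> {"api": "servo_tool", "payload": {"plan": [0, 0, 0, -0.002, 0.01, 0.112, 0.6, 0, 0, 0, -0.002, 0.01, 0.112, 0.6, 0, 0, 0, -0.002, 0.01, 0.112, 0.6, 0, 0, 0, -0.002, 0.01, 0.112, 0.6, 0, 0, 0, -0.002, 0.01, 0.112, 0.6, 0, 0, 0, -0.002, 0.01, 0.112, 0.6, 0, 0, 0, -0.002, 0.01, 0.112, 0.6, 0, 0, 0, -0.002, 0.01, 0.112, 0.6, 0, 0, 0, -0.002, 0.01, 0.112, 0.6, 0, 0, 0, -0.002, 0.01, 0.112, 0.6, 0, 0, 0, -0.002, 0.01, 0.112, 0.6, 0, 0, 0, -0.002, 0.01, 0.112, 0.6, 0, 0, 0, -0.002, 0.01, 0.112, 0.6, 0, 0, 0, -0.002, 0.01, 0.112, 0.6, 0, 0, 0, 0, 0, 0, 0.6]}}

```text
t: 20.65
tool_pos: [0.4671, 0.0294, 0.1559]
eef_rot: [-3.12, -0.173, -0.172]
wrist_force: [1.1, 0.1, 0.4]
opening: 0.0508
```

```bash
python3 - <<'E'
from h import *
from meas import *
save('top','top8'); st(); 
for n,rg in (('top0',(176,195)),('top8',(168,190))):
    im,i,S=edges(n); G=im.max(2).astype(float)
    # lid/tub left white edge: last crossing to >215 scanning from rails
    L=[];Rr=[]
    for v in range(*rg):
        p=G[v,265:300]; k=np.where((p[:-1]<195)&(p[1:]>=195))[0]
        if len(k): L.append((265+k[0]+(195-p[k[0]])/(p[k[0]+1]-p[k[0]]),v))
        s=S[v,300:345]; k=np.where((s[:-1]<130)&(s[1:]>=130))[0]
        if len(k): Rr.append((300+k[0]+(130-s[k[0]])/(s[k[0]+1]-s[k[0]]),v))
    for nm,q,z in (('tubL',L,.065),('right',Rr,.012)):
        if len(q)>5:
            l=fit(i,q,z); print(n,nm,np.array(q[0]).round(1),np.array(q[-1]).round(1),l[0],np.degrees(np.arctan2(l[1][1],l[1][0])),l[2])
print(barline('top8',278,306,156,168))
im=cv2.imread('pics/top8.png'); print(im[164:190:4,256:275].max(2)); print(im[188,320:335].tolist())
E
```

```text
t 20.7
q [-0.2049  0.3543  1.9512  0.059   0.7332  1.2112]
tool_pos [0.4675 0.0293 0.156 ]
eef_rot [-3.1205 -0.1763 -0.1728]
wrist_force [0.3811 0.2563 0.0071]
torque [-0.0646  0.0499  0.0459]
opening 0.0517
top0 tubL [283.1 176. ] [284.5 194. ] [0.60712826 0.12345691] 2.3026333 0.00040328352617516273
top0 right [330.1 176. ] [331.7 194. ] [ 0.6182267  -0.00238191] 2.2712197 0.00030016107089862314
top8 tubL [268.4 168. ] [270.3 189. ] [0.6250741  0.15870327] 2.74409 0.00037256796560707967
top8 right [316. 168.] [317.8 189. ] [0.63408804 0.03339095] 2.00496 0.000301930243261837
(array([0.65717244, 0.10616571], dtype=float32), np.float32(0.5876328), np.float64(0.003681196619688816), array([0.6513128 , 0.13849036, 0.104     ]))
[[221 222 221 223 221 195 130 101  94 106 134 146 162 212 241 227 204 210
  216]
 [219 222 221 221 222 214 173 110 100 116 152 177 184 212 240 239 212 225
  233]
 [164 220 222 221 222 222 201 140 103 108 145 179 182 193 228 240 219 220
  234]
 [145 204 221 221 221 223 221 190 113 101 116 153 178 183 222 243 225 218
  232]
 [ 98 162 219 222 221 221 222 201 143 103 117 154 178 180 215 242 233 213
  226]
 [ 94 143 202 222 221 222 223 222 192 114 101 123 159 180 205 236 239 209
  222]
 [ 87  92 157 218 206 180 190 214 202 144 103 109 144 178 187 225 241 219
  218]]
[[84, 86, 8], [84, 86, 6], [85, 85, 6], [84, 85, 4], [85, 86, 6], [83, 86, 2], [83, 83, 2], [83, 84, 3], [82, 83, 0], [84, 85, 5], [85, 86, 9], [85, 87, 6], [86, 88, 10], [87, 90, 13], [87, 90, 10]]
```

```bash
python3 - <<'E'
from h import *
T=tgt(6.2,6)
go([([.488,.082,.03],T,6),([.502,.084,-.025],T,6),([.522,.086,-.025],T,5)])
R=T
for h in (6.2,): print(R.inv().apply([.003*np.cos(np.radians(h)),.003*np.sin(np.radians(h)),0]).round(5))
E
```

```text
-> [0.488 0.082 0.03 ] n 6 turn/row [-0.0009 -0.001   0.0007] shift first [ 0.002  -0.0082  0.0214] last [ 0.0021 -0.0083  0.0214] | if turned first, total [ 0.0128 -0.0502  0.1281]
-> [ 0.502  0.084 -0.025] n 6 turn/row [0. 0. 0.] shift first [ 0.0014 -0.0001  0.0094] last [ 0.0014 -0.0001  0.0094] | if turned first, total [ 0.0083 -0.0005  0.0562]
-> [ 0.522  0.086 -0.025] n 5 turn/row [0. 0. 0.] shift first [0.004  0.     0.0004] last [0.004  0.     0.0004] | if turned first, total [0.02   0.0002 0.0021]
[0.00298 0.      0.00031]
```

>>> {"api": "servo_tool", "payload": {"plan": [0.002, -0.0083, 0.0214, 0, 0, 0, 0.6, 0.002, -0.0083, 0.0214, 0, 0, 0, 0.6, 0.002, -0.0083, 0.0214, 0, 0, 0, 0.6, 0.002, -0.0083, 0.0214, 0, 0, 0, 0.6, 0.002, -0.0083, 0.0214, 0, 0, 0, 0.6, 0.002, -0.0083, 0.0214, 0, 0, 0, 0.6, 0.0014, 0, 0.0094, 0, 0, 0, 0.6, 0.0014, 0, 0.0094, 0, 0, 0, 0.6, 0.0014, 0, 0.0094, 0, 0, 0, 0.6, 0.0014, 0, 0.0094, 0, 0, 0, 0.6, 0.0014, 0, 0.0094, 0, 0, 0, 0.6, 0.0014, 0, 0.009, 0, 0, 0, 0.6, 0, 0, 0, 0, 0, 0, 0.6]}}

```text
t: 22.0
tool_pos: [0.5035, 0.0834, -0.0253]
eef_rot: [-3.121, -0.172, -0.174]
wrist_force: [-0.0, -0.5, -0.1]
opening: 0.051
```

>>> {"api": "servo_tool", "payload": {"plan": [0.003, 0, 0.0003, 0, 0, 0, 0.6, 0.003, 0, 0.0003, 0, 0, 0, 0.6, 0.003, 0, 0.0003, 0, 0, 0, 0.6, 0.003, 0, 0.0003, 0, 0, 0, 0.6, 0.003, 0, 0.0003, 0, 0, 0, 0.6, 0.003, 0, 0.0003, 0, 0, 0, 0.6, 0, 0, 0, 0, 0, 0, 0.6]}}

```text
t: 22.7
tool_pos: [0.5224, 0.0855, -0.0239]
eef_rot: [-3.121, -0.172, -0.177]
wrist_force: [-0.3, -0.2, 0.4]
opening: 0.0514
```

>>> {"api": "servo_tool", "payload": {"plan": [0.003, 0, 0.0003, 0, 0, 0, 0.6, 0.003, 0, 0.0003, 0, 0, 0, 0.6, 0.003, 0, 0.0003, 0, 0, 0, 0.6, 0, 0, 0, 0, 0, 0, 0.6]}}

```text
t: 23.1
tool_pos: [0.5314, 0.0865, -0.0239]
eef_rot: [-3.121, -0.172, -0.177]
wrist_force: [1.4, -0.1, 0.6]
opening: 0.0512
```

>>> {"api": "servo_tool", "payload": {"plan": [0.003, 0, 0.0003, 0, 0, 0, 0.6, 0.003, 0, 0.0003, 0, 0, 0, 0.6, 0.003, 0, 0.0003, 0, 0, 0, 0.6, 0, 0, 0, 0, 0, 0, 0.6]}}

```text
t: 23.5
tool_pos: [0.5375, 0.0875, -0.0242]
eef_rot: [-3.121, -0.172, -0.168]
wrist_force: [-3.6, -1.2, 1.3]
opening: 0.0512
```

```bash
cat >> meas.py <<'E'
def lid(n,rg=(168,190)):
    im,i,S=edges(n); G=im.max(2).astype(float); L=[]; Rr=[]
    for v in range(*rg):
        p=G[v,262:300]; k=np.where((p[:-1]<195)&(p[1:]>=195))[0]
        if len(k): L.append((262+k[0]+(195-p[k[0]])/(p[k[0]+1]-p[k[0]]),v))
        s=S[v,290:345]; k=np.where((s[:-1]<130)&(s[1:]>=130))[0]
        if len(k): Rr.append((290+k[0]+(130-s[k[0]])/(s[k[0]+1]-s[k[0]]),v))
    for nm,q,z in (('lidL',L,.065),('right',Rr,.012)):
        if len(q)>4:
            l=fit(i,q,z); print(n,nm,np.array(q[0]).round(1),np.array(q[-1]).round(1),l[0].round(4),'yaw',np.degrees(np.arctan2(l[1][1],l[1][0])).round(2),'sd',l[2].round(5))
E
python3 - <<'E'
from h import *; from meas import *
st(); im,_,_=save('top','top9'); lid('top9',(168,176)); print(barline('top9',280,302,155,166)); print(im[150:190:3,280:310:3].max(2))
E
```

```text
t 23.5
q [-0.0581  0.7693  1.8708  0.0606  0.3964  1.3482]
tool_pos [ 0.5375  0.0875 -0.0242]
eef_rot [-3.121  -0.1717 -0.1684]
wrist_force [-3.6156 -1.1954  1.3006]
torque [-0.2596  0.6545 -0.1638]
opening 0.0512
top9 lidL [268.2 168. ] [268.6 175. ] [0.6434 0.1606] yaw 1.98 sd 0.00011
top9 right [315.3 168. ] [316.2 175. ] [0.6531 0.0358] yaw 5.04 sd 0.00024
(array([0.66236264, 0.10357767], dtype=float32), np.float32(-1.5166272), np.float64(0.0028836162361465627), array([0.65552941, 0.13353865, 0.104     ]))
[[ 97 162 130 149 158 152 199 208 220 220]
 [218 207 131 114 103 118 209 224 224 222]
 [219 178  74  91 120 144 207 190 178 186]
 [192 207 184 172 145 111 112  81  68  91]
 [ 49  48  49  55  59  82  93  77  58 117]
 [ 90 212 219 222 224 224 228 206 102 202]
 [188 230 230 230 230 230 241 245 245 231]
 [231 230 230 230 231 229 239 246 245 230]
 [231 230 230 230 230 230 213 229 222 229]
 [232 231 230 230 230 230 229 229 230 230]
 [231 231 229 229 233 224 226 230 230 230]
 [209 235 237 235 226 214 222 231 230 230]
 [230 213 208 211 220 220 211 229 231 230]
 [211 209 209 198 217 222 234 228 230 230]]
```

>>> {"api": "servo_tool", "payload": {"plan": [0.002, 0, 0.0002, 0, 0, 0, 0.6, 0.002, 0, 0.0002, 0, 0, 0, 0.6, 0.002, 0, 0.0002, 0, 0, 0, 0.6, 0, 0, 0, 0, 0, 0, 0.6]}}

```text
t: 23.95
tool_pos: [0.5378, 0.088, -0.0247]
eef_rot: [-3.121, -0.171, -0.151]
wrist_force: [-12.8, -5.5, 9.0]
opening: 0.051
```

>>> {"api": "servo_tool", "payload": {"plan": [0.002, 0, 0.0002, 0, 0, 0, 0.6, 0.002, 0, 0.0002, 0, 0, 0, 0.6, 0, 0, 0, 0, 0, 0, 0.6]}}

```text
t: 24.25
tool_pos: [0.5378, 0.0883, -0.025]
eef_rot: [-3.121, -0.171, -0.14]
wrist_force: [-16.7, -9.1, 12.0]
opening: 0.0516
```

```bash
python3 - <<'E'
from h import *; from meas import *
st(); im,_,_=save('top','top10'); lid('top10',(166,176)); print(im[158:176:3,256:275].max(2))
E
```

```text
t 24.25
q [-0.0561  0.7727  1.8548  0.0547  0.4273  1.3568]
tool_pos [ 0.5378  0.0883 -0.025 ]
eef_rot [-3.1209 -0.1705 -0.1397]
wrist_force [-16.6751  -9.1165  12.0338]
torque [-1.6531  2.6177 -0.6614]
opening 0.0516
top10 lidL [267.6 166. ] [268.7 175. ] [0.646  0.1611] yaw 4.82 sd 0.00022
top10 right [315.1 166. ] [316. 175.] [0.6558 0.0361] yaw 2.36 sd 0.0003
[[206 176 173 206 219 218 219 219 218 219 218 218 221 226 227 228 225 223
  226]
 [202 200 212 221 221 196 139 118 110 108 105 119 197 240 228 204 195 192
  192]
 [216 217 216 218 217 190 127  98 104 122 131 142 199 238 227 199 206 214
  212]
 [214 218 215 217 216 199 148 101 102 130 166 175 198 232 234 204 217 228
  230]
 [179 214 216 217 218 217 188 115  97 109 144 173 181 220 237 210 212 229
  231]
 [154 213 218 214 216 216 195 139 100 110 143 170 176 214 238 221 209 225
  231]]
```

```bash
python3 - <<'E'
import cv2,numpy as np
from h import *
for n in ('top8','top9','top10'):
    im=cv2.imread(f'pics/{n}.png').astype(float).mean(2); i=dict(np.load(f'pics/{n}_i.npz')); out=[]
    for u in range(281,297,1):
        p=im[158:169,u]; w=np.clip(140-p,0,None); k=int(np.argmax(w[1:-1]))+1; a,b,c=w[k-1:k+2]; out.append((u,158+k+.5*(a-c)/(a-2*b+c)))
    P=np.array([ray(i,u,v,.107)[:2] for u,v in out]); f=np.polyfit(P[:,1],P[:,0],1); print(n,'x at y=.11',np.polyval(f,.11).round(4),'yaw',-np.degrees(np.arctan(f[0])).round(2),np.round([o[1] for o in out],1))
for n in ('top8','top10'):
    im=cv2.imread(f'pics/{n}.png'); print(n); print(im[150:170,272].tolist()); print(im[150:170,312].max(1).tolist())
E
```

```text
top8 x at y=.11 0.6549 yaw 3.75 [163.8 163.4 163.  162.9 162.7 162.7 162.7 162.6 162.6 162.5 162.5 162.5
 162.2 162.2 162.2 162.2]
top9 x at y=.11 0.6582 yaw 3.87 [162.1 161.7 161.7 161.7 161.6 161.5 161.6 161.5 161.3 161.4 161.3 161.1
 161.  160.8 160.6 160.7]
top10 x at y=.11 0.6586 yaw 4.31 [161.9 161.7 161.7 161.6 161.6 161.5 161.3 161.3 161.2 161.1 161.  160.8
 160.6 160.6 160.6 160.6]
top8
[[89, 92, 26], [89, 92, 27], [106, 108, 65], [169, 164, 148], [224, 218, 216], [227, 221, 220], [225, 219, 218], [224, 219, 218], [225, 220, 218], [223, 218, 217], [215, 212, 211], [212, 211, 209], [208, 207, 207], [200, 199, 199], [204, 204, 203], [208, 206, 207], [206, 205, 204], [207, 206, 206], [212, 210, 210], [212, 209, 209]]
[227, 227, 228, 226, 201, 119, 120, 171, 226, 244, 234, 229, 228, 227, 222, 222, 220, 216, 216, 215]
top10
[[86, 88, 22], [86, 90, 26], [105, 105, 63], [164, 159, 145], [220, 212, 209], [221, 214, 212], [221, 213, 211], [218, 210, 207], [225, 220, 220], [231, 228, 227], [209, 206, 205], [195, 192, 192], [193, 192, 192], [203, 204, 202], [205, 206, 205], [206, 206, 206], [211, 211, 209], [217, 216, 214], [217, 215, 214], [215, 213, 212]]
[223, 224, 224, 223, 199, 159, 203, 224, 231, 238, 239, 238, 237, 233, 234, 232, 233, 232, 230, 228]
```

Bar and edge fits put the box about 2° CW of square. Its near-left corner is on the left rail and its far-left corner is at the back rail, so it is jammed by friction. The moment arms also show the earlier y-push acted high, with knuckle against lid. I'll back off, yaw the tool so only the right finger pushes, and turn the box CCW.

>>> {"api": "servo_tool", "payload": {"plan": [-0.005, 0, -0.0005, 0, 0, 0, 0.6, -0.005, 0, -0.0005, 0, 0, 0, 0.6, -0.005, 0, -0.0005, 0, 0, -0.05, 0.6, 0, 0.002, 0, 0, 0, -0.055, 0.6, 0, 0.003, 0, 0, 0, 0, 0.6, 0, 0, 0, 0, 0, 0, 0.6]}}

```text
t: 24.9
tool_pos: [0.5362, 0.0819, -0.0238]
eef_rot: [-3.114, -0.334, -0.178]
wrist_force: [-1.1, 0.8, -0.5]
opening: 0.0511
```

```bash
python3 - <<'E'
from h import *
st(); R=Ro.from_rotvec(robot.sense()['eef_rot']); m=R.as_matrix(); print(m.round(3))
for h in (-4,): print(R.inv().apply([.003*np.cos(np.radians(h)),.003*np.sin(np.radians(h)),0]).round(5))
E
```

```text
t 24.9
q [-0.0696  0.7672  1.8806  0.066   0.3835  1.2275]
tool_pos [ 0.5362  0.0819 -0.0238]
eef_rot [-3.1138 -0.3342 -0.178 ]
wrist_force [-1.083   0.7692 -0.5008]
torque [ 0.0914  0.238  -0.0045]
opening 0.0511
[[ 0.971  0.212  0.112]
 [ 0.211 -0.977  0.017]
 [ 0.113  0.007 -0.994]]
[0.00286 0.00084 0.00033]
```

>>> {"api": "servo_tool", "payload": {"plan": [0.0024, 0.0007, 0.0003, 0, 0, 0, 0.6, 0.0024, 0.0007, 0.0003, 0, 0, 0, 0.6, 0.0024, 0.0007, 0.0003, 0, 0, 0, 0.6, 0, 0, 0, 0, 0, 0, 0.6]}}

```text
t: 25.3
tool_pos: [0.5385, 0.0815, -0.0244]
eef_rot: [-3.113, -0.335, -0.162]
wrist_force: [-8.8, -3.2, 5.3]
opening: 0.0511
```

```bash
cat >> meas.py <<'E'
def barfit(n,u0=284,u1=297,v0=156,v1=169):
    im=cv2.imread(f'pics/{n}.png').astype(float).mean(2); i=dict(np.load(f'pics/{n}_i.npz')); out=[]
    for u in range(u0,u1):
        p=im[v0:v1,u]; w=np.clip(140-p,0,None); k=int(np.argmax(w[1:-1]))+1; a,b,c=w[k-1:k+2]; out.append((u,v0+k+.5*(a-c)/(a-2*b+c)))
    P=np.array([ray(i,u,v,.107)[:2] for u,v in out]); f=np.polyfit(P[:,1],P[:,0],1); print(n,'bar x at y=.11',np.polyval(f,.11).round(4),'yaw',-np.degrees(np.arctan(f[0])).round(2),np.round([o[1] for o in out],1))
E
python3 - <<'E'
from h import *; from meas import *
st(); save('top','top11'); lid('top11',(166,176)); barfit('top0',297,318,164,175); barfit('top10'); barfit('top11')
E
```

```text
t 25.3
q [-0.07    0.7702  1.8668  0.0623  0.4048  1.2306]
tool_pos [ 0.5385  0.0815 -0.0244]
eef_rot [-3.113  -0.3346 -0.1619]
wrist_force [-8.8449 -3.1987  5.3058]
torque [-0.6543  1.2799 -0.364 ]
opening 0.0511
top11 lidL [267.4 166. ] [268.6 175. ] [0.646 0.162] yaw 6.15 sd 0.00026
top11 right [314.5 166. ] [315.9 175. ] [0.6558 0.0367] yaw 5.55 sd 0.00023
top0 bar x at y=.11 0.6353 yaw 1.6 [170.5 170.4 170.3 170.1 169.9 169.9 169.9 169.7 169.6 169.6 169.6 169.6
 169.5 169.4 169.5 169.4 169.4 169.3 169.3 169.6 169.8]
top10 bar x at y=.11 0.6586 yaw 4.46 [161.6 161.6 161.5 161.3 161.3 161.2 161.1 161.  160.8 160.6 160.6 160.6
 160.6]
top11 bar x at y=.11 0.6602 yaw 5.69 [161.2 160.9 160.7 160.7 160.7 160.6 160.5 160.4 160.3 160.2 159.9 159.7
 159.7]
```

>>> {"api": "servo_tool", "payload": {"plan": [-0.005, 0, -0.0005, 0, 0, 0, 0.6, -0.005, 0, -0.0005, 0, 0, 0.05, 0.6, 0, -0.006, 0, 0, 0, 0.055, 0.6, 0, -0.006, 0, 0, 0, 0, 0.6, 0, 0, 0, 0, 0, 0, 0.6]}}

```text
t: 25.85
tool_pos: [0.5328, 0.0918, -0.0238]
eef_rot: [-3.121, -0.175, -0.179]
wrist_force: [-0.3, 1.3, -1.4]
opening: 0.0511
```

>>> {"api": "servo_tool", "payload": {"plan": [0.0025, 0, 0.0002, 0, 0, 0, 0.6, 0.0025, 0, 0.0002, 0, 0, 0, 0.6, 0.0025, 0, 0.0002, 0, 0, 0, 0.6, 0.0025, 0, 0.0002, 0, 0, 0, 0.6, 0, 0, 0, 0, 0, 0, 0.6]}}

```text
t: 26.35
tool_pos: [0.5404, 0.0923, -0.0239]
eef_rot: [-3.121, -0.172, -0.171]
wrist_force: [-2.8, -0.6, 1.1]
opening: 0.0515
```

```bash
python3 - <<'E'
from h import *; from meas import *
st(); save('top','top12'); lid('top12',(166,176)); barfit('top12')
E
```

```text
t 26.35
q [-0.0482  0.7703  1.8629  0.057   0.4012  1.3613]
tool_pos [ 0.5404  0.0923 -0.0239]
eef_rot [-3.1211 -0.1718 -0.1712]
wrist_force [-2.7698 -0.5905  1.1149]
torque [-0.2125  0.4477 -0.117 ]
opening 0.0515
top12 lidL [267.5 166. ] [268.6 175. ] [0.646  0.1619] yaw 5.88 sd 0.00026
top12 right [314.5 166. ] [315.9 175. ] [0.6558 0.0367] yaw 5.29 sd 0.00021
top12 bar x at y=.11 0.6603 yaw 5.6 [161.1 160.9 160.7 160.6 160.6 160.6 160.4 160.3 160.3 160.1 159.8 159.7
 159.7]
```

>>> {"api": "servo_tool", "payload": {"plan": [0.002, 0, 0.0002, 0, 0, 0, 0.6, 0.002, 0, 0.0002, 0, 0, 0, 0.6, 0, 0, 0, 0, 0, 0, 0.6]}}

```text
t: 26.7
tool_pos: [0.5405, 0.0926, -0.0243]
eef_rot: [-3.121, -0.171, -0.16]
wrist_force: [-9.0, -4.2, 6.0]
opening: 0.0513
```

>>> {"api": "servo_tool", "payload": {"plan": [0.002, 0, 0.0002, 0, 0, 0, 0.6, 0, 0, 0, 0, 0, 0, 0.6]}}

```text
t: 26.9
tool_pos: [0.5404, 0.0928, -0.0244]
eef_rot: [-3.121, -0.171, -0.154]
wrist_force: [-11.9, -4.8, 8.6]
opening: 0.0509
```

```bash
python3 - <<'E'
from h import *; from meas import *
st(); save('top','top13'); lid('top13',(166,176)); barfit('top13')
E
```

```text
t 26.9
q [-0.047   0.7723  1.8535  0.0537  0.4198  1.3663]
tool_pos [ 0.5404  0.0928 -0.0244]
eef_rot [-3.1211 -0.171  -0.1536]
wrist_force [-11.9414  -4.7648   8.6152]
torque [-1.0722  1.6577 -0.4332]
opening 0.0509
top13 lidL [267.5 166. ] [268.6 175. ] [0.646  0.1619] yaw 5.87 sd 0.00031
top13 right [314.5 166. ] [315.9 175. ] [0.6558 0.0368] yaw 5.42 sd 0.00022
top13 bar x at y=.11 0.6604 yaw 5.51 [161.1 160.8 160.6 160.7 160.6 160.5 160.4 160.3 160.2 160.1 159.8 159.6
 159.7]
```

```bash
python3 - <<'E'
from meas import *; from h import *
im,i,S=edges('top0'); G=im.max(2).astype(float)
def first(p,th,up=False):
    k=np.where((p[:-1]>=th)&(p[1:]<th))[0] if not up else np.where((p[:-1]<th)&(p[1:]>=th))[0]
    return k[0]+(p[k[0]]-th)/(p[k[0]]-p[k[0]+1])
# left rail: inner white->dark, lip->bench (saturation up)
Li=[(257+first(G[v,257:285],160),v) for v in range(172,212) if G[v,257:262].max()>190]
Ll=[(260+first(S[v,260:280],120,True),v) for v in range(172,212)]
Lo=[(245+first(S[v,245:275],120),v) for v in range(172,212)]
Bi=[(u,155+first(G[155:172,u],160)) for u in range(266,294)]
Bl=[(u,156+first(S[156:175,u],120,True)) for u in range(268,294)]
Bo=[(u,140+first(S[140:165,u],120)) for u in range(266,294)]
r={}
for n,q in (('Lo',Lo),('Li',Li),('Ll',Ll),('Bo',Bo),('Bi',Bi),('Bl',Bl)):
    l=fit(i,q,.019); r[n]=l; print(n,l[0].round(4),np.degrees(np.arctan2(l[1][1],l[1][0])).round(2),l[2].round(5))
C=inter(r['Li'],r['Bi']); print('inner corner',C.round(4),'lip corner',inter(r['Ll'],r['Bl']).round(4),'outer',inter(r['Lo'],r['Bo']).round(4))
a=np.radians(6.23);ex=np.array([np.cos(a),np.sin(a)]);ey=np.array([-ex[1],ex[0]])
for nm in ('Ll','Lo'): print(nm,'rel inner y',(r[nm][0]-C)@ey)
for nm in ('Bl','Bo'): print(nm,'rel inner x',(r[nm][0]-C)@ex)
im=cv2.imread('pics/top13.png'); i=dict(np.load('pics/top13_i.npz'))
for v in range(156,172): print(v,im[v,258:272].max(1).tolist())
def w(x,y,z): return [*(C+x*ex+y*ey),z]
for nm,x,y,z in (('inner corner',0,0,.019),('lip corner',-.008,-.008,.019),('lid far-left home',-.008,-.010,.065),('tub far-left base home',-.012,-.012,.012),('bar left end home',-.028,-.027,.104),('bar mid',-.028,-.065,.104),('foot near-right home',-.14,-.13,.012),('foot right mid home',-.06,-.13,.012)):
    print(nm,proj(i,[w(x,y,z)]).round(1))
E
```

```text
Lo [0.6044 0.1898] 6.18 0.00023
Li [0.6042 0.1691] 6.31 0.00024
Ll [0.5972 0.159 ] 6.16 0.00027
Bo [0.7082 0.1337] 96.19 6e-05
Bi [0.688  0.1327] 96.12 0.00027
Bl [0.6783 0.1296] 96.27 0.00021
inner corner [0.6832 0.1778] lip corner [0.6741 0.1673] outer [0.701  0.2003]
Ll rel inner y -0.009419200539789688
Lo rel inner y 0.020470080055424427
Bl rel inner x -0.010119773404893392
Bo rel inner x 0.02014907805169024
156 [208, 217, 219, 221, 221, 221, 221, 220, 220, 220, 220, 220, 220, 220]
157 [186, 212, 219, 220, 219, 219, 219, 218, 219, 219, 220, 219, 218, 217]
158 [173, 208, 217, 219, 219, 219, 218, 217, 215, 216, 225, 227, 224, 222]
159 [191, 210, 217, 218, 217, 217, 218, 217, 206, 211, 234, 237, 234, 232]
160 [206, 219, 220, 213, 196, 191, 190, 188, 175, 193, 235, 236, 225, 212]
161 [209, 221, 221, 193, 138, 118, 109, 106, 111, 177, 233, 232, 213, 196]
162 [202, 221, 218, 186, 112, 96, 93, 92, 102, 166, 228, 229, 196, 192]
163 [214, 217, 217, 186, 116, 94, 95, 99, 107, 161, 226, 233, 198, 200]
164 [215, 216, 215, 189, 127, 99, 104, 121, 135, 168, 223, 235, 203, 201]
165 [216, 215, 214, 194, 136, 101, 112, 146, 168, 177, 218, 237, 214, 201]
166 [214, 215, 217, 194, 139, 101, 109, 142, 169, 174, 215, 239, 219, 205]
167 [216, 216, 215, 198, 148, 100, 100, 129, 162, 173, 213, 237, 221, 207]
168 [214, 216, 217, 208, 168, 105, 99, 119, 152, 170, 206, 237, 223, 207]
169 [215, 215, 218, 216, 183, 111, 97, 117, 150, 171, 207, 237, 227, 205]
170 [215, 214, 218, 217, 186, 115, 97, 109, 142, 174, 206, 235, 229, 205]
171 [217, 215, 217, 216, 188, 126, 98, 112, 148, 175, 200, 233, 234, 205]
inner corner [[261.1 160.7]]
lip corner [[264.5 163.3]]
lid far-left home [[265.6 158.8]]
tub far-left base home [[266.2 165.2]]
bar left end home [[274.  161.8]]
bar mid [[289.6 159.9]]
foot near-right home [[318.1 207.4]]
foot right mid home [[313.4 177.3]]
```

The x position matches home within about 1 mm: the lid edge and bar agree with the home projection. In y the box is still about 5–7 mm short. I'll redo the right-side push with open jaws, tilted so that only the tips touch the foot.

>>> {"api": "servo_tool", "payload": {"plan": [-0.006, 0, -0.0006, 0, 0, 0, 0.6, -0.008, 0, -0.001, 0, 0, 0, 0.6, -0.012, 0, -0.002, 0, 0, 0, 0.6, -0.015, 0, -0.01, 0, 0, 0, 0.6, -0.01, 0, -0.03, 0, 0, 0, 0.6, 0, 0, -0.035, 0, 0, 0, 0.6, 0, 0, -0.035, 0, 0, 0, 0.6, 0, 0, -0.035, 0, 0, 0, 0.6, 0, 0, -0.03, 0, 0, 0, 0.6, 0, 0, 0, 0, 0, 0, 0.6]}}

```text
t: 27.95
tool_pos: [0.4808, 0.0844, 0.1523]
eef_rot: [-3.121, -0.173, -0.193]
wrist_force: [0.9, 0.4, -0.1]
opening: 0.0513
```

```bash
python3 - <<'E'
from h import *
st(); s=robot.sense(); T=tgt(96.2,6)
go([(s['tool_pos'],T,14),([.52,.02,.15],T,4),([.624,.012,.14],T,6),([.624,.012,.0],T,7),([.624,.012,-.025],T,5)])
E
```

```text
t 27.95
q [-0.0728  0.3801  1.9198  0.0381  0.721   1.3601]
tool_pos [0.4808 0.0844 0.1523]
eef_rot [-3.1213 -0.173  -0.1929]
wrist_force [ 0.9202  0.4295 -0.1477]
torque [0.0092 0.0426 0.0711]
opening 0.0513
-> [0.481 0.084 0.152] n 14 turn/row [ 0.0126 -0.0012 -0.1113] shift first [0. 0. 0.] last [0. 0. 0.] | if turned first, total [0. 0. 0.]
-> [0.52 0.02 0.15] n 4 turn/row [0. 0. 0.] shift first [-0.017   0.008  -0.0012] last [-0.017   0.008  -0.0012] | if turned first, total [-0.0681  0.032  -0.0049]
-> [0.624 0.012 0.14 ] n 6 turn/row [0. 0. 0.] shift first [-0.0034  0.0171  0.0013] last [-0.0034  0.0171  0.0013] | if turned first, total [-0.0201  0.1025  0.0079]
-> [0.624 0.012 0.   ] n 7 turn/row [0. 0. 0.] shift first [-0.0021 -0.      0.0199] last [-0.0021 -0.      0.0199] | if turned first, total [-0.0146 -0.      0.1392]
-> [ 0.624  0.012 -0.025] n 5 turn/row [0. 0. 0.] shift first [-0.0005 -0.      0.005 ] last [-0.0005 -0.      0.005 ] | if turned first, total [-0.0026 -0.      0.0249]
```

>>> {"api": "servo_tool", "payload": {"plan": [0, 0, 0, 0.0126, -0.0012, -0.1113, 0.6, 0, 0, 0, 0.0126, -0.0012, -0.1113, 0.6, 0, 0, 0, 0.0126, -0.0012, -0.1113, 0.6, 0, 0, 0, 0.0126, -0.0012, -0.1113, 0.6, 0, 0, 0, 0.0126, -0.0012, -0.1113, 0.6, 0, 0, 0, 0.0126, -0.0012, -0.1113, 0.6, 0, 0, 0, 0.0126, -0.0012, -0.1113, 0.6, 0, 0, 0, 0.0126, -0.0012, -0.1113, 0.6, 0, 0, 0, 0.0126, -0.0012, -0.1113, 0.6, 0, 0, 0, 0.0126, -0.0012, -0.1113, 0.6, 0, 0, 0, 0.0126, -0.0012, -0.1113, 0.6, 0, 0, 0, 0.0126, -0.0012, -0.1113, 0.6, 0, 0, 0, 0.0126, -0.0012, -0.1113, 0.6, 0, 0, 0, 0.0126, -0.0012, -0.1113, 0.6, 0, 0, 0, 0, 0, 0, 0.6]}}

```text
t: 29.45
tool_pos: [0.4781, 0.0844, 0.1473]
eef_rot: [-2.041, -2.272, -0.097]
wrist_force: [-0.1, 0.4, 0.1]
opening: 0.0512
```

>>> {"api": "servo_tool", "payload": {"plan": [-0.017, 0.008, -0.0012, 0, 0, 0, 0.6, -0.017, 0.008, -0.0012, 0, 0, 0, 0.6, -0.017, 0.008, -0.0012, 0, 0, 0, 0.6, -0.017, 0.008, -0.0012, 0, 0, 0, 0.6, -0.0034, 0.0171, 0.0013, 0, 0, 0, 0.6, -0.0034, 0.0171, 0.0013, 0, 0, 0, 0.6, -0.0034, 0.0171, 0.0013, 0, 0, 0, 0.6, -0.0034, 0.0171, 0.0013, 0, 0, 0, 0.6, -0.0034, 0.0171, 0.0013, 0, 0, 0, 0.6, -0.0034, 0.0171, 0.0013, 0, 0, 0, 0.6, 0, 0, 0, 0, 0, 0, 0.6]}}

```text
t: 30.55
tool_pos: [0.6231, 0.0102, 0.1338]
eef_rot: [-2.043, -2.272, -0.099]
wrist_force: [-0.7, -0.9, 0.2]
opening: 0.051
```

```bash
python3 - <<'E'
from h import *
st(); T=tgt(96.2,6); print(Ro.from_rotvec(robot.sense()['eef_rot']).as_matrix().round(3))
go([([.624,.010,.0],T,7),([.624,.010,-.025],T,5)])
E
```

```text
t 30.55
q [-0.2145  0.6177  1.4857  0.1107  1.0823 -0.3745]
tool_pos [0.6231 0.0102 0.1338]
eef_rot [-2.0434 -2.272  -0.0985]
wrist_force [-0.659  -0.8916  0.197 ]
torque [-0.0383 -0.0078  0.0268]
opening 0.051
[[-0.105  0.994 -0.02 ]
 [ 0.989  0.106  0.104]
 [ 0.106 -0.008 -0.994]]
-> [0.624 0.01  0.   ] n 7 turn/row [-0.0012 -0.0002 -0.0004] shift first [-0.0021  0.0003  0.019 ] last [-0.002   0.0001  0.019 ] | if turned first, total [-0.0143  0.0008  0.133 ]
-> [ 0.624  0.01  -0.025] n 5 turn/row [0. 0. 0.] shift first [-0.0005 -0.      0.005 ] last [-0.0005 -0.      0.005 ] | if turned first, total [-0.0026 -0.      0.0249]
```

>>> {"api": "servo_tool", "payload": {"plan": [-0.002, 0, 0.019, 0, 0, 0, 0.6, -0.002, 0, 0.019, 0, 0, 0, 0.6, -0.002, 0, 0.019, 0, 0, 0, 0.6, -0.002, 0, 0.019, 0, 0, 0, 0.6, -0.002, 0, 0.019, 0, 0, 0, 0.6, -0.002, 0, 0.019, 0, 0, 0, 0.6, -0.002, 0, 0.019, 0, 0, 0, 0.6, 0, 0, 0, 0, 0, 0, 0.6]}}

```text
t: 31.35
tool_pos: [0.6159, 0.0119, -0.002]
eef_rot: [-2.038, -2.266, -0.091]
wrist_force: [-0.5, -0.7, 0.6]
opening: 0.0511
```

>>> {"api": "servo_tool", "payload": {"plan": [-0.0005, 0, 0.005, 0, 0, 0, 0.6, -0.0005, 0, 0.005, 0, 0, 0, 0.6, -0.0005, 0, 0.005, 0, 0, 0, 0.6, -0.0005, 0, 0.005, 0, 0, 0, 0.6, -0.0005, 0, 0.004, 0, 0, 0, 0.6, 0, 0, 0, 0, 0, 0, 0.6]}}

```text
t: 31.95
tool_pos: [0.6182, 0.0121, -0.0242]
eef_rot: [-2.04, -2.271, -0.096]
wrist_force: [-0.2, 0.5, 0.1]
opening: 0.051
```

>>> {"api": "servo_tool", "payload": {"plan": [0.003, 0, 0.0003, 0, 0, 0, 0.6, 0.003, 0, 0.0003, 0, 0, 0, 0.6, 0.003, 0, 0.0003, 0, 0, 0, 0.6, 0, 0, 0, 0, 0, 0, 0.6]}}

```text
t: 32.35
tool_pos: [0.6176, 0.0216, -0.0234]
eef_rot: [-2.039, -2.272, -0.096]
wrist_force: [0.4, 0.8, 0.2]
opening: 0.0512
```

>>> {"api": "servo_tool", "payload": {"plan": [0.002, 0, 0.0002, 0, 0, 0, 0.6, 0.002, 0, 0.0002, 0, 0, 0, 0.6, 0.002, 0, 0.0002, 0, 0, 0, 0.6, 0.002, 0, 0.0002, 0, 0, 0, 0.6]}}

```text
t: 32.75
tool_pos: [0.6174, 0.0283, -0.0235]
eef_rot: [-2.041, -2.273, -0.096]
wrist_force: [0.2, -3.2, -0.9]
opening: 0.0514
```

>>> {"api": "servo_tool", "payload": {"plan": [0.002, 0, 0.0002, 0, 0, 0, 0.6, 0.002, 0, 0.0002, 0, 0, 0, 0.6, 0, 0, 0, 0, 0, 0, 0.6]}}

```text
t: 33.05
tool_pos: [0.6176, 0.0309, -0.0234]
eef_rot: [-2.042, -2.276, -0.095]
wrist_force: [0.9, -7.5, -1.2]
opening: 0.051
```

```bash
python3 - <<'E'
from h import *; from meas import *
st(); im,_,_=save('top','top14'); lid('top14',(161,168)); barfit('top14',280,290); print(im[156:170,258:272].max(2))
E
```

```text
t 33.05
q [-0.182   0.8392  1.5714  0.1379  0.774  -0.3912]
tool_pos [ 0.6176  0.0309 -0.0234]
eef_rot [-2.0416 -2.2759 -0.0952]
wrist_force [ 0.8973 -7.5304 -1.2118]
torque [-1.3789 -0.0589 -0.0625]
opening 0.051
top14 lidL [265.6 161. ] [265.8 167. ] [0.6628 0.1671] yaw -0.57 sd 0.00017
top14 bar x at y=.11 0.6714 yaw -4.23 [158.3 155.9 148.5 154.2 155.8 161.  158.2 156.  150.5 158.3]
[[220 225 227 229 229 230 230 230 228 229 230 228 229 227]
 [200 223 228 229 228 228 229 228 228 228 228 228 228 226]
 [185 219 226 227 227 227 227 227 227 226 231 232 233 228]
 [203 221 227 228 227 226 227 230 231 230 235 236 235 223]
 [218 228 229 224 209 203 204 219 237 242 238 229 218 174]
 [221 230 229 207 149 126 120 155 223 246 237 215 178 105]
 [215 229 228 198 119 101 103 133 216 243 222 195 156  86]
 [224 226 226 199 122 101 103 127 212 243 222 181 122  76]
 [225 227 225 202 133 105 110 138 212 244 225 170  90  74]
 [224 226 225 207 145 107 118 152 217 244 226 160  81  77]
 [225 226 225 207 147 107 115 150 216 244 229 132  66  82]
 [224 226 225 212 158 109 108 142 208 242 229 113  64  89]
 [225 225 226 220 178 112 105 129 186 231 219 104  69  95]
 [225 226 226 225 195 116 104 125 172 201 168  83  68  98]]
```

>>> {"api": "servo_tool", "payload": {"plan": [0.002, 0, 0.0002, 0, 0, 0, 0.6, 0.002, 0, 0.0002, 0, 0, 0, 0.6, 0, 0, 0, 0, 0, 0, 0.6]}}

```text
t: 33.4
tool_pos: [0.6177, 0.0312, -0.0234]
eef_rot: [-2.043, -2.281, -0.091]
wrist_force: [1.0, -18.1, -0.8]
opening: 0.0512
```

```bash
python3 - <<'E'
from h import *; from meas import *
st(); im,_,_=save('top','top15'); lid('top15',(161,168)); print(im[156:170:2,258:278].max(2))
E
```

```text
t 33.4
q [-0.179   0.8387  1.572   0.1315  0.7712 -0.3852]
tool_pos [ 0.6177  0.0312 -0.0234]
eef_rot [-2.0428 -2.2807 -0.0907]
wrist_force [  0.9656 -18.0993  -0.7534]
torque [-3.0722  0.0656 -0.0333]
opening 0.0512
top15 lidL [265.5 161. ] [265.9 167. ] [0.6628 0.1671] yaw 0.7 sd 0.00023
[[220 226 228 228 230 229 229 229 229 230 229 229 227 209 154 113  98  93
   99 106]
 [184 219 226 227 227 227 227 225 222 225 230 231 222 169 106  99  95  98
  107 113]
 [219 228 229 223 208 202 203 220 237 242 238 222 181 116 105 104  97 104
  114 120]
 [215 229 227 197 121 102 102 131 216 243 218 158  85  96 113 109 102 111
  120 125]
 [224 226 225 201 135 105 111 138 214 243 206  98  80 106 112 108 108 116
  125 130]
 [225 226 225 208 149 108 115 150 213 232 172  84  91 115 115 105 112 121
  129 131]
 [225 226 225 220 177 113 106 130 174 170  81  73 104 122 120 106 117 127
  132 135]]
```

Solid stop on the left rail: 18 N, tips only, lid edge at its home pixel. Now retreat, one more x-press from the near side, and then measure.

>>> {"api": "servo_tool", "payload": {"plan": [-0.006, 0, 0, 0, 0, 0, 0.6, -0.008, 0, 0, 0, 0, 0, 0.6, -0.004, 0, -0.015, 0, 0, 0, 0.6, 0, 0, -0.03, 0, 0, 0, 0.6, 0, 0, -0.035, 0, 0, 0, 0.6, 0, 0, -0.035, 0, 0, 0, 0.6, 0, 0, -0.035, 0, 0, 0, 0.6, 0, -0.02, -0.02, 0, 0, 0, 0.6, 0, -0.03, 0, 0, 0, 0, 0.6, 0.01, -0.035, 0, 0, 0, 0, 0.6, 0.02, -0.035, 0, 0, 0, 0, 0.6, 0.02, -0.035, 0, 0, 0, 0, 0.6, 0, 0, 0, 0, 0, 0, 0.6]}}

```text
t: 34.75
tool_pos: [0.4546, 0.0374, 0.1512]
eef_rot: [-2.033, -2.267, -0.091]
wrist_force: [-0.3, 0.1, -0.3]
opening: 0.0513
```

```bash
python3 - <<'E'
from h import *; from meas import *
st(); s=robot.sense(); T=tgt(6.2,6)
im,_,_=save('top','top16'); lid('top16',(162,190)); barfit('top16',278,300,155,166); print(im[156:170:2,258:272].max(2))
go([(s['tool_pos'],T,14),([.488,.092,.03],T,6),([.515,.094,-.025],T,6)])
E
```

```text
t 34.75
q [-0.2359  0.4     1.8823  0.1229  0.9184 -0.4225]
tool_pos [0.4546 0.0374 0.1512]
eef_rot [-2.0329 -2.2674 -0.0909]
wrist_force [-0.3205  0.0569 -0.2723]
torque [-0.0366 -0.0019 -0.0209]
opening 0.0513
top16 lidL [265.8 162. ] [268.7 189. ] [0.6364 0.1646] yaw 5.48 sd 0.00413
top16 right [312.5 162. ] [316.5 189. ] [0.6457 0.0395] yaw 5.98 sd 0.00027
top16 bar x at y=.11 0.66 yaw 6.31 [162.4 161.7 161.7 161.6 161.5 161.5 161.2 161.  160.8 160.6 160.6 160.6
 160.5 160.4 160.3 160.1 159.8 159.6 159.6 159.6 159.6 159.7]
[[219 225 227 227 229 229 229 228 229 229 228 228 228 228]
 [183 218 226 226 226 226 226 226 224 225 230 231 232 234]
 [217 226 229 222 207 202 203 218 235 241 238 228 224 221]
 [213 228 226 196 121 102 101 132 216 242 222 204 204 202]
 [224 225 224 200 132 104 110 136 213 244 227 212 221 223]
 [224 225 225 207 147 106 114 149 215 244 237 213 220 226]
 [224 224 225 219 177 113 103 128 188 237 241 212 225 236]]
-> [0.455 0.037 0.151] n 14 turn/row [-0.0126  0.0005  0.1116] shift first [ 0.0001 -0.0003  0.    ] last [-0.0003 -0.0002 -0.    ] | if turned first, total [-0.0043 -0.002  -0.0001]
-> [0.488 0.092 0.03 ] n 6 turn/row [0. 0. 0.] shift first [ 0.0044 -0.0085  0.0208] last [ 0.0044 -0.0085  0.0208] | if turned first, total [ 0.0262 -0.0507  0.1247]
-> [ 0.515  0.094 -0.025] n 6 turn/row [0. 0. 0.] shift first [0.0035 0.0002 0.0096] last [0.0035 0.0002 0.0096] | if turned first, total [0.0212 0.0009 0.0575]
```

>>> {"api": "servo_tool", "payload": {"plan": [0, 0, 0, -0.0126, 0.0005, 0.1116, 0.6, 0, 0, 0, -0.0126, 0.0005, 0.1116, 0.6, 0, 0, 0, -0.0126, 0.0005, 0.1116, 0.6, 0, 0, 0, -0.0126, 0.0005, 0.1116, 0.6, 0, 0, 0, -0.0126, 0.0005, 0.1116, 0.6, 0, 0, 0, -0.0126, 0.0005, 0.1116, 0.6, 0, 0, 0, -0.0126, 0.0005, 0.1116, 0.6, 0, 0, 0, -0.0126, 0.0005, 0.1116, 0.6, 0, 0, 0, -0.0126, 0.0005, 0.1116, 0.6, 0, 0, 0, -0.0126, 0.0005, 0.1116, 0.6, 0, 0, 0, -0.0126, 0.0005, 0.1116, 0.6, 0, 0, 0, -0.0126, 0.0005, 0.1116, 0.6, 0, 0, 0, -0.0126, 0.0005, 0.1116, 0.6, 0, 0, 0, -0.0126, 0.0005, 0.1116, 0.6]}}

```text
t: 36.2
tool_pos: [0.464, 0.0339, 0.1515]
eef_rot: [-3.129, -0.159, -0.17]
wrist_force: [-0.6, -0.5, -0.6]
opening: 0.051
```

>>> {"api": "servo_tool", "payload": {"plan": [0.0044, -0.0085, 0.0208, 0, 0, 0, 0.6, 0.0044, -0.0085, 0.0208, 0, 0, 0, 0.6, 0.0044, -0.0085, 0.0208, 0, 0, 0, 0.6, 0.0044, -0.0085, 0.0208, 0, 0, 0, 0.6, 0.0044, -0.0085, 0.0208, 0, 0, 0, 0.6, 0.0044, -0.0085, 0.0208, 0, 0, 0, 0.6, 0.0035, 0, 0.0096, 0, 0, 0, 0.6, 0.0035, 0, 0.0096, 0, 0, 0, 0.6, 0.0035, 0, 0.0096, 0, 0, 0, 0.6, 0.0035, 0, 0.0096, 0, 0, 0, 0.6, 0.0035, 0, 0.0096, 0, 0, 0, 0.6, 0.0035, 0, 0.009, 0, 0, 0, 0.6, 0, 0, 0, 0, 0, 0, 0.6]}}

```text
t: 37.5
tool_pos: [0.5233, 0.0915, -0.0262]
eef_rot: [-3.128, -0.166, -0.165]
wrist_force: [-0.3, 0.6, 0.7]
opening: 0.0512
```

```bash
python3 - <<'E'
from h import *; from meas import *
st(); im,i,_=edges('top0')
o=np.array([.593,.068]);a=np.radians(2.3);ex=np.array([np.cos(a),np.sin(a)]);ey=np.array([-ex[1],ex[0]])
b=o+.042*ex
print('top0 bar proj z.104',proj(i,[[*(b+k*ey),.104] for k in (-.02,0,.02)]).round(2).tolist())
g=im.astype(float).mean(2)
for u in (300,308,316): 
    w=np.clip(140-g[164:175,u],0,None); print(u,164+(w*np.arange(11)).sum()/w.sum(), 164+np.argmax(w))
E
```

```text
t 37.5
q [-0.0466  0.7678  1.9023  0.0412  0.3675  1.3804]
tool_pos [ 0.5233  0.0915 -0.0262]
eef_rot [-3.1285 -0.1662 -0.165 ]
wrist_force [-0.2647  0.5772  0.6909]
torque [-0.0318  0.0758 -0.0481]
opening 0.0512
top0 bar proj z.104 [[315.02, 170.11], [306.74, 170.6], [298.46, 171.08]]
300 168.46745562130178 170
308 168.67828685258965 170
316 168.94903160040775 170
```

>>> {"api": "servo_tool", "payload": {"plan": [0.004, 0, 0.0004, 0, 0, 0, 0.6, 0.004, 0, 0.0004, 0, 0, 0, 0.6, 0.004, 0, 0.0004, 0, 0, 0, 0.6, 0.003, 0, 0.0003, 0, 0, 0, 0.6, 0, 0, 0, 0, 0, 0, 0.6]}}

```text
t: 38.0
tool_pos: [0.5389, 0.0933, -0.0247]
eef_rot: [-3.128, -0.167, -0.168]
wrist_force: [-0.0, 0.1, 0.7]
opening: 0.0515
```

>>> {"api": "servo_tool", "payload": {"plan": [0.002, 0, 0.0001, 0, 0, 0, 0.6, 0.002, 0, 0.0001, 0, 0, 0, 0.6, 0.002, 0, 0.0001, 0, 0, 0, 0.6, 0, 0, 0, 0, 0, 0, 0.6]}}

```text
t: 38.4
tool_pos: [0.5402, 0.0938, -0.0251]
eef_rot: [-3.129, -0.168, -0.155]
wrist_force: [-4.9, -2.5, 4.2]
opening: 0.0512
```

```bash
python3 - <<'E'
from h import *; from meas import *
st(); im,_,_=save('top','top17'); barfit('top17',284,300,155,166); lid('top17',(162,176)); save('side','side17')
E
```

```text
t 38.4
q [-0.0403  0.7737  1.8533  0.0343  0.4171  1.3929]
tool_pos [ 0.5402  0.0938 -0.0251]
eef_rot [-3.1286 -0.1675 -0.1546]
wrist_force [-4.9301 -2.5105  4.2002]
torque [-0.3165  0.7905 -0.0513]
opening 0.0512
top17 bar x at y=.11 0.6601 yaw 5.55 [161.2 161.  160.8 160.6 160.7 160.6 160.5 160.4 160.2 160.  159.8 159.6
 159.6 159.6 159.5 159.7]
top17 lidL [265.9 162. ] [267.1 175. ] [0.6482 0.1654] yaw 4.36 sd 0.00034
top17 right [312.5 162. ] [314.4 175. ] [0.6615 0.041 ] yaw 6.42 sd 0.00024
```

>>> {"api": "servo_tool", "payload": {"plan": [0.003, 0, 0.0001, 0, 0, 0, 0.6, 0.003, 0, 0.0001, 0, 0, 0, 0.6, 0, 0, 0, 0, 0, 0, 0.6]}}

```text
t: 38.8
tool_pos: [0.5409, 0.0942, -0.0254]
eef_rot: [-3.129, -0.168, -0.138]
wrist_force: [-12.9, -5.2, 7.9]
opening: 0.051
```

>>> {"api": "servo_tool", "payload": {"plan": [0.003, 0, 0, 0, 0, 0, 0.6, 0.003, 0, 0, 0, 0, 0, 0.6, 0, 0, 0, 0, 0, 0, 0.6]}}

```text
t: 39.1
tool_pos: [0.5406, 0.0944, -0.0254]
eef_rot: [-3.129, -0.169, -0.119]
wrist_force: [-19.5, -9.6, 13.5]
opening: 0.0511
```

```bash
python3 - <<'E'
from h import *; from meas import *
st(); im,_,_=save('top','top18'); barfit('top18',284,300,155,166); lid('top18',(162,176))
a=cv2.imread('pics/side17.png')[150:230,195:315]; b=im[145:215,250:335,::-1]
cv2.imwrite('pics/c18.png',np.hstack([cv2.resize(a,(400,400),interpolation=2),cv2.resize(b,(400,400),interpolation=2)]))
E
```

```text
t 39.1
q [-0.0383  0.7767  1.8335  0.0281  0.4563  1.3996]
tool_pos [ 0.5406  0.0944 -0.0254]
eef_rot [-3.1294 -0.1694 -0.1192]
wrist_force [-19.4872  -9.5839  13.5143]
torque [-1.5899  2.9451 -0.1159]
opening 0.0511
top18 bar x at y=.11 0.661 yaw 4.82 [160.6 160.7 160.6 160.5 160.5 160.3 160.  159.8 159.6 159.6 159.6 159.5
 159.4 159.3 159.4 159.5]
top18 lidL [265.9 162. ] [267.1 175. ] [0.6512 0.1656] yaw 4.41 sd 0.00035
top18 right [312.5 162. ] [314.5 175. ] [0.6623 0.0412] yaw 6.76 sd 0.00022
```

View pics/c18.png

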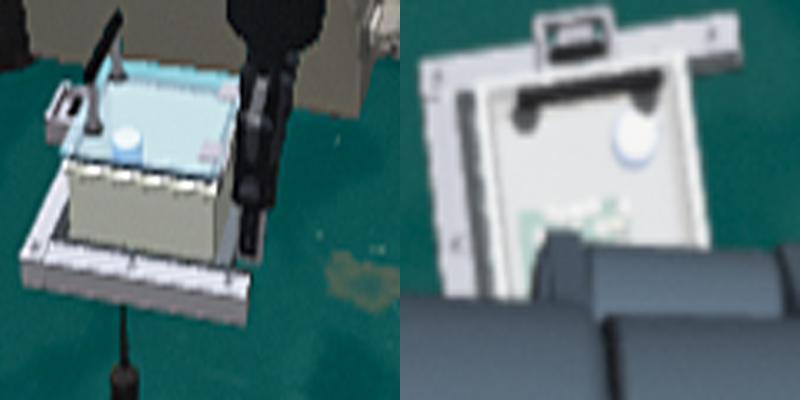

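The crops show the box flush along the left rail, bar from (515,97) to (660,80), and the dark slot of the bracket at (578,50) beyond the back rail. For x I'll compare the bracket slot, bar and lid against their top0 positions, which cancels the bias.

```bash
python3 - <<'E'
from meas import *; from h import *
def feats(n,slot,bw):
    im=cv2.imread(f'pics/{n}.png').astype(float).max(2); i=dict(np.load(f'pics/{n}_i.npz')); r=[]
    for (a,b,c,d),z in ((slot,.06),(bw,.104)):
        w=np.clip(110-im[b:d,a:c],0,None); v,u=np.mgrid[b:d,a:c]; r.append((ray(i,(w*u).sum()/w.sum(),(w*v).sum()/w.sum(),z)[:2],((w*u).sum()/w.sum()).round(1),((w*v).sum()/w.sum()).round(1)))
    return r
def fr(yaw):
    a=np.radians(yaw);ex=np.array([np.cos(a),np.sin(a)]);return ex,np.array([-ex[1],ex[0]])
f0=feats('top0',(301,160,313,166),(291,166,325,173)); o=np.array([.594,.067]); ex,ey=fr(2.3)
rel=[((p-o)@ex,(p-o)@ey) for p,_,_ in f0]; print('top0',f0,np.round(rel,4))
ex2,ey2=fr(6.2)
for n in ('top16','top18'):
    f=feats(n,(282,151,294,157),(273,157,309,166)); 
    for (p,u,v),q in zip(f,rel): print(n,(u,v),'origin',(p-q[0]*ex2-q[1]*ey2).round(4))
print('home',[.6217,.1066])
im=cv2.imread('pics/top18.png'); print(im[149:160,280:297].max(2))
im=cv2.imread('pics/top0.png'); print(im[157:170,298:316].max(2))
E
```

```text
top0 [(array([0.66559458, 0.06515273]), np.float64(306.2), np.float64(162.6)), (array([0.63682033, 0.06638376]), np.float64(308.1), np.float64(169.8))] [[ 0.0715 -0.0047]
 [ 0.0428 -0.0023]]
top16 (np.float64(287.4), np.float64(154.0)) origin [0.6172 0.1088]
top16 (np.float64(290.1), np.float64(160.7)) origin [0.6175 0.1068]
top18 (np.float64(287.1), np.float64(153.7)) origin [0.6182 0.1094]
top18 (np.float64(290.0), np.float64(160.5)) origin [0.6181 0.1069]
home [0.6217, 0.1066]
[[159 113  97 107 133 142 146 149 152 157 138  98  94 134 174 160 113]
 [169 101  89 126 173 188 190 199 200 200 177 128 124 129 168 188 168]
 [176 115 115 156 199 196 188 186 182 180 163 138 142 135 161 206 217]
 [178 138 133 149 173 160 139 129 113 110  96  70  85 107 151 203 216]
 [184 146  99  70  73  67  58  55  51  51  45  41  48  85 153 202 215]
 [178 124  60  40  38  39  38  42  44  49  53  62  77 114 168 208 217]
 [181 134  75  61  64  68  77  85  96 120 134 154 168 182 203 223 226]
 [203 195 161 154 155 161 167 174 182 202 216 225 226 227 224 231 233]
 [223 231 227 223 225 225 224 223 223 223 219 2
[... 442 characters left out ...]
 83  94 148 169 109  92]
 [168  97  76 112 157 160 144 143 142 133 102  74  59  76 141 171 111  93]
 [168  97  55  53  67  69  60  61  61  56  48  45  44  64 142 177 127  93]
 [168  85  44  39  38  40  40  42  41  43  42  41  45  73 148 184 136 100]
 [170  98  63  66  70  71  79  83  84  91  89  84  84 108 168 205 170 134]
 [194 152 138 157 164 166 171 174 175 181 179 170 157 168 200 227 217 187]
 [223 202 203 222 227 228 228 228 229 228 226 220 208 204 215 227 222 205]
 [231 218 199 203 204 202 194 190 191 186 181 178 176 177 183 191 186 172]
 [202 178 146 141 138 128 111 108 109 107  99  86  86  84  83  81  78  74]
 [ 83  76  65  63  62  60  54  53  54  52  52  50  50  51  48  47  48  46]]
```

In x the box is about 3.5 mm short; in y it is home. Each near-face push shows Fz of 8–13 N on the foot and Fy of 5–10 N into the left rail, which explains the friction jam. I'll release, then push again while easing upward and a little toward −y.

>>> {"api": "servo_tool", "payload": {"plan": [-0.006, 0, 0, 0, 0, 0, 0.6, -0.006, 0, -0.001, 0, 0, 0, 0.6, 0, 0, 0, 0, 0, 0, 0.6, 0.002, 0.0002, -0.0002, 0, 0, 0, 0.6, 0.002, 0.0004, -0.0004, 0, 0, 0, 0.6, 0.002, 0.0004, -0.0006, 0, 0, 0, 0.6, 0, 0, 0, 0, 0, 0, 0.6]}}

```text
t: 39.85
tool_pos: [0.541, 0.0939, -0.0242]
eef_rot: [-3.128, -0.168, -0.137]
wrist_force: [-11.7, -3.8, 1.3]
opening: 0.0511
```

>>> {"api": "servo_tool", "payload": {"plan": [0.002, 0.0005, -0.0006, 0, 0, 0, 0.6, 0.002, 0.0005, -0.0006, 0, 0, 0, 0.6, 0, 0, 0, 0, 0, 0, 0.6]}}

```text
t: 40.15
tool_pos: [0.5408, 0.0938, -0.0238]
eef_rot: [-3.128, -0.169, -0.124]
wrist_force: [-15.4, -0.6, -2.8]
opening: 0.0512
```

```bash
cat > f2.py <<'E'
from meas import *; from h import *
def fr(yaw):
    a=np.radians(yaw);ex=np.array([np.cos(a),np.sin(a)]);return ex,np.array([-ex[1],ex[0]])
def org(n,slot=(282,151,294,157),bw=(273,157,309,166)):
    im=cv2.imread(f'pics/{n}.png').astype(float).max(2); i=dict(np.load(f'pics/{n}_i.npz')); ex,ey=fr(6.2)
    for (a,b,c,d),z,q in ((slot,.06,(.0715,-.0047)),(bw,.104,(.0428,-.0023))):
        w=np.clip(110-im[b:d,a:c],0,None); v,u=np.mgrid[b:d,a:c]; p=ray(i,(w*u).sum()/w.sum(),(w*v).sum()/w.sum(),z)[:2]
        print(n,'origin',(p-q[0]*ex-q[1]*ey).round(4))
E
python3 - <<'E'
from f2 import *
st(); save('top','top19'); org('top18'); org('top19'); im,d,i=save('side','side19')
# side-view check: project home box corners / stop points
C=np.array([.6842,.1788]); ex,ey=fr(6.2)
def w(x,y,z): return [*(C+x*ex+y*ey),z]
# bar ends in the side view
print('bar home L,R',proj(i,[w(-.028,-.027,.104),w(-.028,-.103,.104)]).round(1).tolist(),'bar if 4mm short',proj(i,[w(-.032,-.027,.104),w(-.032,-.103,.104)]).round(1).tolist())
print('outer corner top',proj(i,[w(.018,.018,.019),w(-.16,.018,.019)]).round(1).tolist())
g=im.max(2).astype(int); P=pts(i,d)
v,u=np.mgrid[140:190,205:240]; m=(g[140:190,205:240]<70); print('dark',cv2.minAreaRect(np.c_[u[m],v[m]].astype(np.float32)),u[m].min(),u[m].max(),v[m].min(),v[m].max())
# bar 3D by depth in stop frame
q=P[140:190,205:240][m]; k=(q[:,2]>.09)&(q[:,2]<.12); r=q[k][:,:2]-C; print('bar depth stop x',np.median(r@ex).round(4),'y range',np.percentile(r@ey,[2,98]).round(4),k.sum())
i0=dict(np.load('pics/side0_i.npz'));P0=pts(i0,np.load('pics/side0_d.npy'));g0=cv2.imread('pics/side0.png').max(2)
v,u=np.where((g0<70)&(P0[:,:,2]>.09)&(P0[:,:,2]<.12)&(abs(P0[:,:,0]-.635)<.03)&(abs(P0[:,:,1]-.068)<.06)); q=P0[v,u]; e0,y0=fr(2.3); r=q[:,:2]-np.array([.594,.067]); print('side0 bar x_box',np.median(r@e0).round(4),np.percentile(r@y0,[2,98]).round(4),len(u))
E
```

```text
t 40.15
q [-0.0405  0.7732  1.8359  0.0326  0.4545  1.3939]
tool_pos [ 0.5408  0.0938 -0.0238]
eef_rot [-3.1277 -0.1686 -0.124 ]
wrist_force [-15.4361  -0.6155  -2.7596]
torque [-0.2523  2.5868  0.0319]
opening 0.0512
top18 origin [0.6181 0.1094]
top18 origin [0.6181 0.1068]
top19 origin [0.6182 0.1092]
top19 origin [0.6182 0.1068]
bar home L,R [[219.4, 165.5], [228.2, 153.5]] bar if 4mm short [[220.9, 165.7], [229.6, 153.7]]
outer corner top [[198.8, 201.2], [266.6, 209.3]]
dark ((221.32684326171875, 171.14144897460938), (33.7335319519043, 27.798931121826172), 75.52970886230469) 205 239 152 184
bar depth stop x -0.0338 y range [-0.1005 -0.0284] 62
side0 bar x_box 0.0396 [-0.0366  0.0354] 59
```

With Fz and Fy near zero, 15.4 N still gives no motion. That is a hard stop at the same point every time, and the lid edge agrees with home. The bar and slot say 2–3 mm short, but that is close to the stated calibration error. I'm accepting it as home and will check it again from close by. Now go to the bar.

>>> {"api": "servo_tool", "payload": {"plan": [-0.006, 0, 0, 0, 0, 0, 0.6, -0.01, 0, -0.001, 0, 0, 0, 0.6, -0.015, 0, -0.002, 0, 0, 0, 0.6, -0.01, 0, -0.025, 0, 0, 0, 0.6, 0, 0, -0.04, 0, 0, 0, 0.6, 0, 0, -0.04, 0, 0, 0, 0.6, 0, 0, -0.04, 0, 0, 0, 0.6, 0, 0, -0.04, 0, 0, 0, 0.6]}}

```text
t: 41.05
tool_pos: [0.4954, 0.0865, 0.1649]
eef_rot: [-3.129, -0.166, -0.175]
wrist_force: [1.2, 0.1, -0.6]
opening: 0.0511
```

```bash
python3 - <<'E'
from h import *
st(); s=robot.sense(); T=tgt(96.2,0)
go([(s['tool_pos'],T,13),([.661,.111,.15],T,7)])
E
```

```text
t 41.05
q [-0.0605  0.3797  1.8628  0.023   0.7889  1.389 ]
tool_pos [0.4954 0.0865 0.1649]
eef_rot [-3.1286 -0.166  -0.1748]
wrist_force [ 1.1799  0.0668 -0.6252]
torque [-0.0481  0.0044  0.0152]
opening 0.0511
-> [0.495 0.087 0.165] n 13 turn/row [ 0.0069 -0.0066 -0.1209] shift first [0. 0. 0.] last [0. 0. 0.] | if turned first, total [0. 0. 0.]
-> [0.661 0.111 0.15 ] n 7 turn/row [0. 0. 0.] shift first [0.0009 0.0239 0.0021] last [0.0009 0.0239 0.0021] | if turned first, total [0.0065 0.1673 0.0149]
```

>>> {"api": "servo_tool", "payload": {"plan": [0, 0, 0, 0.0069, -0.0066, -0.1209, 0.6, 0, 0, 0, 0.0069, -0.0066, -0.1209, 0.6, 0, 0, 0, 0.0069, -0.0066, -0.1209, 0.6, 0, 0, 0, 0.0069, -0.0066, -0.1209, 0.6, 0, 0, 0, 0.0069, -0.0066, -0.1209, 0.6, 0, 0, 0, 0.0069, -0.0066, -0.1209, 0.6, 0, 0, 0, 0.0069, -0.0066, -0.1209, 0.6, 0, 0, 0, 0.0069, -0.0066, -0.1209, 0.6, 0, 0, 0, 0.0069, -0.0066, -0.1209, 0.6, 0, 0, 0, 0.0069, -0.0066, -0.1209, 0.6, 0, 0, 0, 0.0069, -0.0066, -0.1209, 0.6, 0, 0, 0, 0.0069, -0.0066, -0.1209, 0.6, 0, 0, 0, 0.0069, -0.0066, -0.1209, 0.6, 0, 0.02, 0, 0, 0, 0, 0.6, 0, 0.02, 0, 0, 0, 0, 0.6, 0, 0, 0, 0, 0, 0, 0.6]}}

```text
t: 42.65
tool_pos: [0.5382, 0.0909, 0.1632]
eef_rot: [2.096, 2.338, 0.003]
wrist_force: [0.4, -0.1, 0.5]
opening: 0.0515
```

```bash
python3 - <<'E'
from h import *
from f2 import org
st(); s=robot.sense(); T=tgt(96.2,0); print(Ro.from_rotvec(s['eef_rot']).as_matrix().round(3))
im,d,i=save('wrist','w20'); save('top','top20'); org('top20')
go([([.661,.111,.13],T,6)])
P=pts(i,d); g=im.max(2).astype(int)
m=(g<75)&(P[:,:,2]>.085)&(P[:,:,2]<.125)&(abs(P[:,:,0]-.66)<.03)&(abs(P[:,:,1]-.111)<.06); v,u=np.where(m); print(m.sum(), (u.min(),u.max(),v.min(),v.max()) if m.sum() else '')
q=P[m]; print('bar mean',q.mean(0).round(4),'y',np.percentile(q[:,1],[1,99]).round(4),'z',np.percentile(q[:,2],[5,50,95]).round(4),'fit',np.polyfit(q[:,1],q[:,0],1).round(4))
E
```

```text
t 42.65
q [-3.7700e-02  4.7350e-01  1.6767e+00  4.0000e-04  9.8840e-01 -1.4680e-01]
tool_pos [0.5382 0.0909 0.1632]
eef_rot [2.0958 2.3375 0.0034]
wrist_force [ 0.4192 -0.0731  0.5175]
torque [ 0.0118  0.0069 -0.0149]
opening 0.0515
[[-0.109  0.994  0.003]
 [ 0.994  0.109  0.   ]
 [-0.     0.003 -1.   ]]
top20 origin [0.6172 0.116 ]
top20 origin [0.6152 0.1242]
-> [0.661 0.111 0.13 ] n 6 turn/row [-0.0007 -0.0001  0.0001] shift first [0.001  0.0215 0.0053] last [0.001  0.0215 0.0054] | if turned first, total [0.0061 0.1287 0.0323]
1566 (np.int64(400), np.int64(436), np.int64(144), np.int64(243))
bar mean [0.6537 0.1089 0.1073] y [0.0705 0.1439] z [0.0986 0.1086 0.1103] fit [-0.1106  0.6657]
```

>>> {"api": "servo_tool", "payload": {"plan": [0.001, 0.021, 0.003, 0, 0, 0, 0.6, 0.001, 0.021, 0.003, 0, 0, 0, 0.6, 0.001, 0.021, 0.003, 0, 0, 0, 0.6, 0.001, 0.021, 0.003, 0, 0, 0, 0.6, 0.001, 0.021, 0.003, 0, 0, 0, 0.6, 0.001, 0.021, 0.003, 0, 0, 0, 0.6, 0, 0, 0, 0, 0, 0, 0.6]}}

```text
t: 43.45
tool_pos: [0.6591, 0.1108, 0.1428]
eef_rot: [-2.095, -2.337, 0.003]
wrist_force: [-0.5, 0.2, -0.0]
opening: 0.0511
```

```bash
python3 - <<'E'
from h import *
st(); s=robot.sense(); R=Ro.from_rotvec(s['eef_rot']); t=np.array(s['tool_pos'])
im,d,i=save('wrist','w21')
P=pts(i,d); g=im.max(2).astype(int); Q=R.inv().apply(P.reshape(-1,3)-t).reshape(P.shape)
m=(g<90)&(P[:,:,2]>.09)&(P[:,:,2]<.125)&(abs(P[:,:,0]-.66)<.02)&(abs(P[:,:,1]-.111)<.06); v,u=np.where(m); print(m.sum(),(u.min(),u.max(),v.min(),v.max()) if m.sum() else '')
q=Q[m]; print('bar in tool xy',q[:,:2].mean(0).round(4),'x rng',np.percentile(q[:,0],[1,99]).round(4),'y',np.percentile(q[:,1],[2,50,98]).round(4),'z top',np.percentile(P[m][:,2],[50,90]).round(4))
# rail & tub in view: bar world, back rail inner face
C=np.array([.6842,.1788]);a=np.radians(6.2);ex=np.array([np.cos(a),np.sin(a)]);ey=np.array([-ex[1],ex[0]])
r=P[m][:,:2]-C; print('bar in stop frame',np.median(r@ex).round(4),np.percentile(r@ey,[2,98]).round(4))
k=(P[:,:,2]>.012)&(P[:,:,2]<.024)&(g>170); r=P[k][:,:2]-C; sx=r@ex; sy=r@ey
print('rail px',k.sum()); b=(sy<-.02)&(sx>-.02); 
if b.sum(): print('back rail x range',np.percentile(sx[b],[1,5,50,95,99]).round(4),'y',np.percentile(sy[b],[2,98]).round(3))
l=(sx<-.03)&(sy>-.02)
if l.sum(): print('left rail y range',np.percentile(sy[l],[1,5,50,95,99]).round(4))
E
```

```text
t 43.45
q [-6.0000e-04  6.5400e-01  1.3686e+00  5.0000e-04  1.1228e+00 -1.0990e-01]
tool_pos [0.6591 0.1108 0.1428]
eef_rot [-2.0949 -2.337   0.0034]
wrist_force [-5.002e-01  1.702e-01 -5.000e-04]
torque [ 0.0073  0.0398 -0.0143]
opening 0.0511
1498 (np.int64(252), np.int64(266), np.int64(157), np.int64(264))
bar in tool xy [-0.0018 -0.003 ] x rng [-0.0403  0.0338] y [-0.0076 -0.0028  0.0015] z top [0.1099 0.1111]
bar in stop frame -0.0352 [-0.104  -0.0316]
rail px 5948
back rail x range [-0.006  -0.0052  0.0049  0.1627  0.1843] y [-0.173 -0.022]
left rail y range [-0.0023 -0.0021  0.0056  0.0131  0.0133]
```

View pics/w21.png

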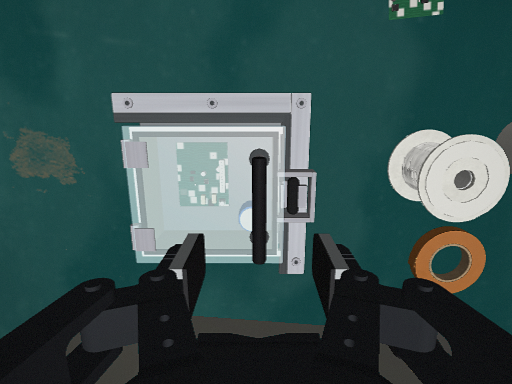

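The wrist view shows the bar at (259,157–264), centred between the open fingers. The box lies parallel and tight against both rails, back rail's inner edge at about u=290 and left rail's at about v=113. In this frame the bar is 1.7 mm short in x and 0.6 mm off in y from home, which is within calibration. Now descend on the bar.

>>> {"api": "servo_tool", "payload": {"plan": [-0.002, -0.003, 0.01, 0, 0, 0, 0.6, 0, 0, 0.015, 0, 0, 0, 0.6, 0, 0, 0.015, 0, 0, 0, 0.6, 0, 0, 0.015, 0, 0, 0, 0.6, 0, 0, 0.015, 0, 0, 0, 0.6, 0, 0, 0.01, 0, 0, 0, 0.6, 0, 0, 0.005, 0, 0, 0, 0.6, 0, 0, 0, 0, 0, 0, 0.6]}}

```text
t: 44.3
tool_pos: [0.6537, 0.1085, 0.0571]
eef_rot: [-2.093, -2.335, 0.007]
wrist_force: [0.3, -0.1, 0.4]
opening: 0.0514
```

```bash
python3 - <<'E'
from h import *
st(); s=robot.sense(); R=Ro.from_rotvec(s['eef_rot']); t=np.array(s['tool_pos'])
im,d,i=save('wrist','w22'); P=pts(i,d); g=im.max(2).astype(int); Q=R.inv().apply(P.reshape(-1,3)-t).reshape(P.shape)
m=(g<90)&(P[:,:,2]>.098)&(P[:,:,2]<.116)&(abs(Q[:,:,1])<.012)&(abs(Q[:,:,0])<.045); q=Q[m]; print(m.sum(),'bar tool x',np.percentile(q[:,0],[2,98]).round(4),'y',np.percentile(q[:,1],[2,50,98]).round(4),'z',np.percentile(P[m][:,2],[10,50,90]).round(4),'toolz top',np.percentile(q[:,2],[50]).round(4))
k=(Q[:,:,0]>5e-3)&(Q[:,:,0]<.012)&(abs(Q[:,:,1])>.015)&(abs(Q[:,:,1])<.05)&(Q[:,:,2]>-.08)&(P[:,:,2]>.078)
for sg in (-1,1):
    kk=k&(np.sign(Q[:,:,1])==sg); q=Q[kk]; print(sg,kk.sum(),'inner |y|',np.percentile(abs(q[:,1]),[1,5,50]).round(4),'tip z',np.percentile(q[:,2],[95,99]).round(4)) if kk.sum() else 0
E
```

```text
t 44.3
q [-4.0000e-03  7.5600e-01  1.4351e+00  5.0000e-04  9.5800e-01 -1.1340e-01]
tool_pos [0.6537 0.1085 0.0571]
eef_rot [-2.093  -2.3349  0.0074]
wrist_force [ 0.2745 -0.1021  0.3861]
torque [ 0.0201 -0.0209  0.0415]
opening 0.0514
3558 bar tool x [-0.0306  0.0354] y [-0.0001  0.0045  0.0094] z [0.1085 0.1108 0.1119] toolz top [-0.0538]
-1 1590 inner |y| [0.0262 0.0263 0.0307] tip z [-0.0417 -0.0385]
1 1563 inner |y| [0.0247 0.0249 0.0291] tip z [-0.0417 -0.0382]
```

>>> {"api": "servo_tool", "payload": {"plan": [0, 0.0025, -0.001, 0, 0, 0, 0.6, 0, 0.0025, -0.001, 0, 0, 0, 0.6, 0, 0, 0, 0, 0, 0, 0.4, 0, 0, 0, 0, 0, 0, 0.25, 0, 0, 0, 0, 0, 0, 0.25]}}

```text
t: 44.85
tool_pos: [0.6592, 0.109, 0.0604]
eef_rot: [-2.094, -2.336, 0.005]
wrist_force: [0.2, 0.4, 0.2]
opening: 0.0216
```

>>> {"api": "servo_tool", "payload": {"plan": [0, 0, 0, 0, 0, 0, 0, 0, 0, 0, 0, 0, 0, 0, 0, 0, 0, 0, 0, 0, 0, 0, 0, 0, 0, 0, 0, 0]}}

```text
t: 45.25
tool_pos: [0.6593, 0.1091, 0.0604]
eef_rot: [-2.094, -2.336, 0.006]
wrist_force: [0.1, -0.7, 2.3]
opening: 0.0077
```

```bash
python3 - <<'E'
from h import *
st()
E
```

```text
t 45.25
q [-3.1000e-03  7.5700e-01  1.4197e+00  5.0000e-04  9.7060e-01 -1.1250e-01]
tool_pos [0.6593 0.1091 0.0604]
eef_rot [-2.094  -2.3359  0.0055]
wrist_force [ 0.1353 -0.6943  2.292 ]
torque [0.0312 0.0161 0.0179]
opening 0.0077
```

The fingers stopped on the bar (opening 7.7 mm, small forces). Start the pull gently along the hinge arc.

>>> {"api": "servo_tool", "payload": {"plan": [0, 0, 0, 0, 0, 0, 0, 0, -0.0003, -0.001, 0, 0, 0, 0, 0, -0.0003, -0.001, 0, 0, 0, 0, 0, -0.0003, -0.001, 0, 0, 0, 0, 0, 0, 0, 0, 0, 0, 0]}}

```text
t: 45.75
tool_pos: [0.6575, 0.1089, 0.0624]
eef_rot: [-2.093, -2.335, 0.008]
wrist_force: [0.8, -0.2, -5.6]
opening: 0.0077
```

>>> {"api": "servo_tool", "payload": {"plan": [0, -0.0003, -0.001, 0, 0, 0, 0, 0, -0.0003, -0.001, 0, 0, 0, 0, 0, 0, 0, 0, 0, 0, 0]}}

```text
t: 46.05
tool_pos: [0.6569, 0.1088, 0.0639]
eef_rot: [-2.093, -2.335, 0.008]
wrist_force: [1.3, 0.8, -12.5]
opening: 0.0076
```

>>> {"api": "servo_tool", "payload": {"plan": [0, -0.0003, -0.001, 0, 0, 0, 0, 0, -0.0003, -0.001, 0, 0, 0, 0, 0, 0, 0, 0, 0, 0, 0]}}

```text
t: 46.35
tool_pos: [0.6573, 0.1088, 0.0682]
eef_rot: [-2.094, -2.336, 0.005]
wrist_force: [-4.7, -3.0, 3.5]
opening: 0.0077
```

>>> {"api": "servo_tool", "payload": {"plan": [0, -0.0003, -0.001, 0, 0, 0, 0, 0, -0.0003, -0.001, 0, 0, 0, 0, 0, 0, 0, 0, 0, 0, 0]}}

```text
t: 46.65
tool_pos: [0.6566, 0.1087, 0.0699]
eef_rot: [-2.094, -2.336, 0.005]
wrist_force: [-0.6, -1.5, -2.9]
opening: 0.008
```

```bash
cat > lidm.py <<'E'
from h import *
def chk(n):
    im,d,i=save('side',n); P=pts(i,d); C=np.array([.6842,.1788]);a=np.radians(6.2);ex=np.array([np.cos(a),np.sin(a)]);ey=np.array([-ex[1],ex[0]])
    r=P[:,:,:2]-C; sx=r@ex; sy=r@ey; z=P[:,:,2]
    for x0 in np.arange(-.125,-.012,.015):  # lid height along x on the left half
        m=(abs(sx-x0)<.006)&(sy<-.018)&(sy>-.055)&(z>.05)&(z<.11)
        m&=(im.max(2)>100)
        print(n,'x_box %.3f'%(x0+.07),m.sum(),np.percentile(z[m],[10,50,90]).round(4) if m.sum()>3 else '')
    m=(sx<-.1)&(sx>-.138)&(sy>-.128)&(sy<-.002)&(z>.004)&(z<.02); 
    f=(abs(z-.012)<.008)&(sx<-.128)&(sx>-.14)&(sy>-.12)&(sy<-.01); print('foot near z',np.percentile(z[f],[10,50,90]).round(4) if f.sum()>3 else f.sum())
E
python3 - <<'E'
from lidm import *
st(); chk('side23')
E
```

```text
t 46.65
q [-3.6000e-03  7.4120e-01  1.4229e+00  4.0000e-04  9.8290e-01 -1.1300e-01]
tool_pos [0.6566 0.1087 0.0699]
eef_rot [-2.0941 -2.3362  0.0053]
wrist_force [-0.595  -1.4502 -2.8743]
torque [-0.0126 -0.0172  0.018 ]
opening 0.008
side23 x_box -0.055 35 [0.075  0.0756 0.0771]
side23 x_box -0.040 31 [0.0751 0.076  0.077 ]
side23 x_box -0.025 35 [0.0762 0.0773 0.0779]
side23 x_box -0.010 31 [0.077  0.078  0.0789]
side23 x_box 0.005 33 [0.0785 0.0792 0.0807]
side23 x_box 0.020 34 [0.0794 0.0805 0.0814]
side23 x_box 0.035 43 [0.0813 0.0887 0.1044]
side23 x_box 0.050 32 [0.0589 0.0825 0.0838]
foot near z [0.0153 0.0164 0.0177]
```

```bash
python3 - <<'E'
import re
s=open('lidm.py').read().replace("def chk(n):\n    im,d,i=save('side',n)","def chk(n,new=True):\n    if new: save('side',n)\n    im=cv2.imread(f'pics/{n}.png');d=np.load(f'pics/{n}_d.npy');i=dict(np.load(f'pics/{n}_i.npz'))")
open('lidm.py','w').write(s)
from lidm import *
chk('side19',False)
# tub side wall upper-left/lower edges & bracket: image difference side19 vs side23 for the left wall region
a=cv2.imread('pics/side19.png').astype(float);b=cv2.imread('pics/side23.png').astype(float)
i=dict(np.load('pics/side23_i.npz')); 
A=cv2.cvtColor(a[165:205,212:262].astype(np.uint8),6).astype(np.float32);B=cv2.cvtColor(b[165:205,212:262].astype(np.uint8),6).astype(np.float32)
print('tub region shift px',cv2.phaseCorrelate(A[14:34],B[14:34]))
E
```

```text
side19 x_box -0.055 31 [0.0718 0.073  0.0738]
side19 x_box -0.040 30 [0.0713 0.0723 0.0734]
side19 x_box -0.025 29 [0.0711 0.0724 0.0732]
side19 x_box -0.010 30 [0.0715 0.072  0.0732]
side19 x_box 0.005 29 [0.0714 0.072  0.0728]
side19 x_box 0.020 30 [0.0708 0.0721 0.073 ]
side19 x_box 0.035 44 [0.0717 0.075  0.0951]
side19 x_box 0.050 24 [0.0713 0.0722 0.0729]
foot near z [0.0134 0.0145 0.0173]
tub region shift px ((-0.006730625691897529, -0.06974362773855347), 0.7702616515159607)
```

```bash
python3 - <<'E'
import cv2,numpy as np
from h import *
a=cv2.imread('pics/side19.png').max(2).astype(int);b=cv2.imread('pics/side23.png').max(2).astype(int)
i=dict(np.load('pics/side23_i.npz'))
C=np.array([.6842,.1788]);t=np.radians(6.2);ex=np.array([np.cos(t),np.sin(t)]);ey=np.array([-ex[1],ex[0]])
w=lambda x,y,z:[*(C+x*ex+y*ey),z]
for nm,p in (('tub near-left base',w(-.128,-.012,.012)),('tub near-left top',w(-.128,-.012,.06)),('foot near-left',w(-.14,0,.012)),('foot near-right',w(-.14,-.13,.012)),('tub mid base',w(-.07,-.012,.012)),('tub mid top',w(-.07,-.012,.06)),('bracket',w(.017,-.044,.068))): print(nm,proj(i,[p]).round(1))
for u in (235,245,255):
    print(u,'19',a[172:208,u].tolist()); print(u,'23',b[172:208,u].tolist())
print('row 205 near edge'); 
for v in (190,196): print(v,a[v,255:285].tolist()); print(v,b[v,255:285].tolist())
print('bracket'); print(a[158:176:2,203:216].tolist()); print(b[158:176:2,203:216].tolist())
E
```

```text
tub near-left base [[256.8 203.9]]
tub near-left top [[256.7 187.7]]
foot near-left [[260.3 206.9]]
foot near-right [[270.2 182.9]]
tub mid base [[235.  201.4]]
tub mid top [[234.4 185.2]]
bracket [[206.  173.5]]
235 19 [232, 232, 230, 232, 244, 251, 250, 237, 222, 231, 186, 85, 188, 201, 142, 154, 158, 157, 156, 156, 157, 157, 154, 156, 155, 154, 161, 132, 78, 139, 183, 194, 235, 200, 108, 119]
235 23 [229, 229, 227, 237, 247, 250, 246, 236, 189, 121, 78, 0, 245, 254, 139, 143, 157, 155, 154, 157, 154, 154, 153, 154, 154, 154, 157, 130, 80, 139, 182, 192, 230, 198, 109, 120]
245 19 [232, 232, 232, 232, 232, 231, 231, 232, 231, 235, 242, 194, 86, 186, 207, 158, 160, 157, 156, 156, 156, 155, 156, 155, 156, 154, 156, 158, 132, 80, 154, 225, 234, 242, 201, 106]
245 23 [230, 229, 229, 229, 229, 230, 229, 229, 232, 226, 181, 97, 24, 225, 239, 135, 142, 157, 155, 154, 154, 153, 153, 153, 155, 154, 153, 156, 132, 78, 153, 223, 233, 242, 197, 105]
255 19 [231, 232, 231, 232, 233, 230, 224, 218, 218, 192, 208, 243, 198, 91, 178, 203, 162, 160, 157, 157, 155, 155, 156, 155, 157, 154, 154, 156,
[... 1124 characters left out ...]
99], [73, 74, 74, 75, 76, 67, 85, 169, 184, 67, 138, 208, 199], [75, 75, 78, 76, 80, 149, 221, 140, 115, 218, 229, 163, 46], [78, 79, 79, 81, 78, 88, 108, 126, 130, 142, 157, 170, 193]]
[[37, 96, 91, 88, 89, 89, 90, 89, 89, 88, 89, 88, 88], [31, 73, 88, 83, 88, 97, 98, 95, 93, 92, 92, 90, 90], [24, 32, 52, 57, 73, 70, 69, 69, 65, 62, 81, 80, 81], [77, 74, 73, 73, 70, 71, 70, 69, 70, 68, 69, 66, 69], [71, 71, 71, 73, 73, 73, 73, 72, 66, 95, 177, 131, 119], [71, 72, 73, 73, 74, 74, 71, 74, 146, 219, 108, 92, 103], [74, 73, 73, 75, 75, 66, 110, 214, 167, 58, 138, 193, 140], [74, 74, 77, 73, 82, 149, 208, 105, 116, 217, 225, 179, 165], [79, 78, 81, 81, 79, 97, 108, 127, 127, 142, 189, 239, 243]]
```

Tub, foot and rail profiles are identical before and after, so the box has not lifted. The seal has let go (−12.5 N down to about −3 N) at a lid angle near 0.09 rad, with the bar still gripped. Continue along the arc to 0.2 rad.

>>> {"api": "servo_tool", "payload": {"plan": [0, -0.0006, -0.001, 0, 0, 0, 0, 0, -0.0006, -0.001, 0, 0, 0, 0, 0, -0.0007, -0.001, 0, 0, 0, 0, 0, -0.0007, -0.001, 0, 0, 0, 0, 0, -0.0007, -0.001, 0, 0, 0, 0, 0, 0, 0, 0, 0, 0, 0]}}

```text
t: 47.3
tool_pos: [0.6539, 0.1084, 0.0745]
eef_rot: [-2.095, -2.336, 0.004]
wrist_force: [2.0, -0.2, -4.2]
opening: 0.0077
```

>>> {"api": "servo_tool", "payload": {"plan": [0, -0.0007, -0.001, 0, 0, 0, 0, 0, -0.0007, -0.001, 0, 0, 0, 0, 0, -0.0007, -0.001, 0, 0, 0, 0, 0, -0.0007, -0.001, 0, 0, 0, 0, 0, 0, 0, 0, 0, 0, 0]}}

```text
t: 47.8
tool_pos: [0.6504, 0.108, 0.0784]
eef_rot: [-2.094, -2.336, 0.006]
wrist_force: [-0.7, -0.1, -2.7]
opening: 0.0075
```

```bash
python3 - <<'E'
from lidm import *
st(); chk('side24')
E
```

```text
t 47.8
q [-4.8000e-03  7.2330e-01  1.4353e+00  3.0000e-04  9.8910e-01 -1.1400e-01]
tool_pos [0.6504 0.108  0.0784]
eef_rot [-2.0938 -2.3358  0.0061]
wrist_force [-0.6755 -0.1349 -2.7011]
torque [-0.0832 -0.1165 -0.0402]
opening 0.0075
side24 x_box -0.055 35 [0.0739 0.0755 0.077 ]
side24 x_box -0.040 35 [0.0765 0.0774 0.0787]
side24 x_box -0.025 35 [0.0785 0.08   0.081 ]
side24 x_box -0.010 33 [0.0812 0.0822 0.0833]
side24 x_box 0.005 35 [0.0838 0.0851 0.0862]
side24 x_box 0.020 32 [0.0862 0.0879 0.0887]
side24 x_box 0.035 29 [0.0887 0.0943 0.1042]
side24 x_box 0.050 37 [0.0564 0.0921 0.0934]
foot near z [0.0143 0.0152 0.0182]
```

>>> {"api": "servo_tool", "payload": {"plan": [0, -0.0006, -0.001, 0, 0, 0, 0, 0, -0.0006, -0.001, 0, 0, 0, 0, 0, 0, 0, 0, 0, 0, 0, 0, 0, 0, 0, 0, 0, 0]}}

```text
t: 48.25
tool_pos: [0.6497, 0.1079, 0.0803]
eef_rot: [-2.094, -2.336, 0.005]
wrist_force: [0.5, -0.7, -4.1]
opening: 0.0078
```

```bash
python3 - <<'E'
from lidm import *
st(); chk('side25')
a=cv2.imread('pics/side19.png').max(2).astype(int);b=cv2.imread('pics/side25.png').max(2).astype(int)
for u in (225,235,245,255): print(u,a[194:208,u].tolist(),b[194:208,u].tolist())
for v in (200,203): print(v,a[v,250:270].tolist(),b[v,250:270].tolist())
E
```

```text
t 48.25
q [-4.900e-03  7.197e-01  1.437e+00  4.000e-04  9.901e-01 -1.143e-01]
tool_pos [0.6497 0.1079 0.0803]
eef_rot [-2.0942 -2.3362  0.005 ]
wrist_force [ 0.4585 -0.7026 -4.1319]
torque [ 0.0128 -0.3086 -0.0111]
opening 0.0078
side25 x_box -0.055 37 [0.0746 0.0763 0.0776]
side25 x_box -0.040 33 [0.0769 0.0783 0.0796]
side25 x_box -0.025 35 [0.0794 0.081  0.0822]
side25 x_box -0.010 34 [0.0823 0.0838 0.0849]
side25 x_box 0.005 36 [0.0848 0.0863 0.0879]
side25 x_box 0.020 32 [0.0883 0.0894 0.0906]
side25 x_box 0.035 29 [0.0906 0.0943 0.1061]
side25 x_box 0.050 35 [0.0551 0.0942 0.096 ]
foot near z [0.0142 0.0156 0.0173]
225 [155, 157, 153, 160, 123, 90, 198, 238, 230, 237, 193, 111, 119, 121] [155, 154, 153, 160, 122, 89, 198, 237, 228, 236, 192, 110, 118, 119]
235 [154, 156, 155, 154, 161, 132, 78, 139, 183, 194, 235, 200, 108, 119] [152, 155, 152, 154, 157, 130, 78, 137, 182, 191, 232, 198, 105, 119]
245 [156, 155, 156, 154, 156, 158, 132, 80, 154, 225, 234, 242, 201, 106] [155, 156, 155, 152, 154, 158, 132, 77, 152, 222, 233, 242, 199, 103]
255 [156, 155, 157, 154, 154, 156, 157, 142, 92, 154, 228, 235, 237, 194] [154, 154, 154, 154, 154, 154, 156, 142, 92, 155, 226, 234, 237, 192]
200 [162, 162, 160, 158, 158, 157, 157, 161, 165, 113, 137, 138, 136, 139, 116, 92, 87, 76, 58, 51] [159, 160, 159, 158, 158, 156, 157, 160, 153, 103, 124, 137, 138, 141, 128, 43, 66, 89, 86, 86]
203 [200, 183, 195, 195, 152, 154, 149, 101, 90, 91, 86, 75, 81, 86, 55, 74, 83, 82, 84, 82] [197, 183, 192, 196, 151, 155, 148, 101, 89, 92, 85, 74, 81, 86, 58, 70, 81, 82, 82, 86]
```

The lid is at about 0.195 rad (22 mm rise, 112 mm from the hinge; TCP rise 19.9 mm). Box pixels are unchanged. Last check on the other items, then hand in.

```bash
python3 - <<'E'
from h import *
im,_,_=save('top','top25'); a=cv2.imread('pics/top0.png').astype(int); b=cv2.imread('pics/top25.png').astype(int)
for n,(u0,v0,u1,v1) in dict(oil=(183,204,204,222),nippers=(155,236,198,272),marker=(183,252,238,266),board1=(200,118,230,140),board2=(150,186,176,210)).items():
    d=abs(a[v0:v1,u0:u1]-b[v0:v1,u0:u1]).max(2); print(n,'mean diff',d.mean().round(1),'frac>60',(d>60).mean().round(3))
st(); robot.hand_in(); print('handed in')
E
```

```text
oil mean diff 3.0 frac>60 0.0
nippers mean diff 33.2 frac>60 0.287
marker mean diff 90.3 frac>60 0.884
board1 mean diff 2.8 frac>60 0.0
board2 mean diff 2.5 frac>60 0.0
t 48.35
q [-4.9000e-03  7.1980e-01  1.4371e+00  4.0000e-04  9.9020e-01 -1.1430e-01]
tool_pos [0.6496 0.1079 0.0802]
eef_rot [-2.0941 -2.3361  0.0052]
wrist_force [ 0.6906 -0.9741 -4.3556]
torque [-0.0334 -0.3187 -0.0485]
opening 0.008
the job is handed in; nothing more can be done
handed in
```

```bash
python3 - <<'E'
import cv2,numpy as np
a=cv2.imread('pics/side0.png').astype(int); b=cv2.imread('pics/side25.png').astype(int)
d=abs(a[230:305,255:302]-b[230:305,255:302]).max(2); print('nippers+marker, side view',d.mean().round(1),(d>60).mean().round(3))
E
```

```text
nippers+marker, side view 2.1 0.0
```

I pushed the box into the corner stop, pulled the lid free by its bar, and handed the job in at 48.4 s. At hand-in the gripper was still holding the bar, with the lid open about 25 mm.

- **Box in the corner:** Both directions ended on a hard stop: 18 N against the left rail, and 15–19 N against the back rail with no further motion.
- **Fit in the corner, where checks disagreed:** The sideways position matched home to about 1 mm. Towards the back rail, the lid edge read home, but the bar and bracket read 2–4 mm short from the fixed cameras and 1.7 mm short from the wrist camera. I judged it home because of the hard stop and the roughly 2 mm calibration error, but the images do not prove it.
- **Lid:** The seal gave way after a reading of 12.5 N. The lid is at about 0.195 rad by its height and by the tool's rise; its measured slope gives about 0.18 rad.
- **Box during the pull:** Its foot and tub showed no movement in the side camera before and after the pull.
- **First sideways push:** It probably touched the lid with the gripper's knuckles instead of the foot. I saw no tipping, and redid that push with only the fingertips.
- **Other items:** The oil bottle and the board were unchanged in the top view. The nippers and marker differed there, probably because the arm was in front of them; the side view shows them unchanged.

The fingertips were about 30 mm short of the reported tool point. I worked with the measured offset from then on.

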